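# Refill the tablet bin

## Robot

A 7-joint arm with a two-finger parallel gripper is mounted at the origin on the work surface. World frame = base frame: x ahead of the robot, y to its left, z up, the work surface at z = 0. Lengths are in m, angles in rad, forces in N, time in s.
With the tool pointing down it reaches from about 0.4 to 0.85 m from the base axis. Payload 10.4 kg.
Tool frame: the origin (TCP) lies on the centre line of the jaws, within the pads' length; the fingertips stand 17 mm ahead of it and the grasp point (between the pads) lies 2 mm behind it; z points along the fingers, y is the line along which they close (so a half turn about z gives the same grasp; the last joint's range is limited). The gripper opens to 85 mm and grips with 20 to 120 N. Pads are 22 mm wide; open, the fingers measure 114 mm over their backs; the gripper's body (76 mm by 85 mm) begins 54 mm behind the grasp point. The pads swing forward as they close: fully open they stand 13 mm farther back than shut.
Start: joints at [-1.151, 0.332, -0.065, 1.46, 0.022, 1.35, -0.088], TCP at [0.268, 0.565, 0.248] pointing down, gripper open.
Joint ranges: [-2.6, 2.6], [-0.5, 2.12], [-1.47, 1.34], [0.16, 2.42], [-1.27, 4.41], [0.06, 2.06], [-2.6, 2.6]. Speed limits (rad/s): [2.22, 2.22, 2.79, 2.79, 3.14, 3.14, 3.14].

## Interface

Orientations are given as a unit quaternion [x, y, z, w].
In Python, from workcell import sensors, imaging, order, spotter gives the robot as it stands. The module is installed in compiled form; this text tells all that it offers.
- The arm moves only by the shell command python3 -m inch 'ROWS' [FORCE]. ROWS is JSON, a list that holds one entry, the list of rows, each a list of 7 numbers: the shift along the tool's x, y, z in m, then the turn, a rotation vector about the tool's x, y, z in rad, then the closure, from -1 (fully open) to 1 (shut). In form: [[[x, y, z, ax, ay, az, hand], ...]]. A call has 1 to 10 rows; each row is the pose to reach, as a shift and turn from the pose commanded when the call began, along the tool's axes at that moment; what a row does not reach only later rows make up. A row lasts 1/10 s, in which the tool goes at most 50 mm and 8.59 degrees, less where a joint would pass 70% of its speed; a pose out of reach is approached as far as the arm can. A call with a gripper value outside its range is refused whole. The fingers move at their own pace and stop on an object; FORCE is the grip in N (left out, the last holds). Time passes only in rows, so rows that repeat a pose let the fingers close. It gives the time, the measured TCP pose, the force, the opening and the grip force at its end, in the units of the state.
- sensors.get_obs(): the state, without advancing time (a new reading comes with each control period).
- imaging.camera(name): name is "scene" or "top"; returns the picture (400x640x3 uint8, blue, green, red); there is no depth.
- imaging.calibration(name): a dict with "mtx" (3x3 intrinsics, pixels), "R" (3x3) and "t" (3): a world point X has camera coordinates R X + t. Camera axes: x right, y down, z forward; pixel columns grow to the right and rows downward; lengths in m; the calibration is good to about 2 mm. A picture is of the moment at which its call begins. calibration takes no time and is no camera call.
- order.hand_in(): hands the job in; it is judged then, once.
Trained networks look in the newest picture that a camera, given by its name, has taken for a name from the list of things; names that differ only in an ending like _2 or _b are one class to them, and where a whole thing is asked for, a point or a joint stands for the part that bears it (a point fixed in the world has none). Each returns a list of dicts, best first, with "conf" (0 to 1); they miss things now and then, are a little off and sometimes report something else, mostly with a low value. They report only what shows in the picture. A call takes as long as a camera call.
- spotter.look_for(label, camera): "pixel" ([column, row] in pixels, amid what is visible of it).
The state is a dict: "clock": time; "joint_pos": joint angles; "joint_velocities": joint speeds; "tau": joint torques, N m; "position": TCP position; "ee_rot": TCP orientation; "ft_force": force on the tool from outside, world axes, zero at the start; "torque": the same for the moment, N m; "grip_width": opening from 0.0 (shut) to 1.0 (fully open); "grasp_force": force on a finger pad.
Only numpy, scipy, OpenCV 4.12 (cv2) and the standard library are available. Lean on these libraries where they do the work, as an engineer would, in place of code of your own. Each camera call takes 0.05 s, during which the arm holds its last target. There are 200 camera calls.

## Task

The white bin with the blue spine is wedged upright in the row in the rack: tip it forward by its top edge until it leans on the steel front rail by itself, let go, then take it by its exposed spine end and stand it upright in the middle of the black mat. Carry the orange tray over, tip it steeply with its open end over the bin so that its cleaning tablets slide in, put the stray tablets from the shelf top into the bin as well, and lay the empty tray back on its green mat. Every tablet must end up in the bin; leave the cartons, bottles, brush and dispenser where they are.

Things in the scene. Friction and masses are not known exactly. Their poses are not given: they have to be found in the camera images.
- rack: fixed grey storage rack, floor board 12 mm thick; origin at table level at the middle of the row's front line; x runs from the row's front to its back, y along the row. Four slim items of equal size stand in it side by side, some 3 mm apart (no finger fits between), fronts 1 mm behind the front line; bookends 110 mm high outside
- rack_rail (a point): middle of the rack's front rail, a 12 mm round steel bar along the rack's y, 50 mm before the row's front line, its axis 67 mm above the table. An item tipped forward about its lower front edge passes its balance at about 33 degrees, then rests leaning on this rail at 36 to 42 degrees
- bin: slim white open-topped plastic bin with a blue front (its spine), 96 mm deep (x) by 60 mm wide (y) by 170 mm high, walls 3 mm, floor 4 mm, about 0.2 kg, empty; origin at the centre of its underside, z up, blue spine at -x. It stands in any one of the four places of the rack; leaning forward its top goes towards -x
- bin_mouth (a point): centre of the bin's open mouth, 170 mm above its underside at rim height; the opening is 90 mm (bin x) by 54 mm (bin y); axes as the bin
- carton_a: green closed carton in the rack, 96 x 60 x 170 mm, 0.5 kg; origin under its centre
- carton_b: brown closed carton in the rack, 96 x 60 x 166 mm, 0.5 kg; origin under its centre
- carton_c: yellow closed carton in the rack, 96 x 60 x 168 mm, 0.5 kg; origin under its centre
- bin_mat: fixed square black rubber mat, 130 x 130 mm, 3 mm thick; origin under its centre
- tray_rest: fixed green mat, 200 mm (x) by 85 mm (y), 3 mm thick, on which the tray lies with its axes along the mat's; origin under its centre
- tray: narrow orange trough-shaped tray, 170 mm long (x), 46 mm wide (y, outside), 32 mm high, floor 4 mm, walls 3 mm on both long sides and at the +x end, open at the -x end, about 0.16 kg; can be gripped across its long sides; origin at the centre of its underside. Tablets slide on it from 26 to 34 degrees of slope
- tray_lip (a point): middle of the lower edge at the tray's open end, 85 mm from the tray's origin along -x; axes as the tray
- brush: grey scrub brush, 55 x 150 x 68 mm; origin under its centre; leave it alone
- pump: stainless steel pump dispenser, 70 mm across, 205 mm high; origin under its centre; leave it alone
- tab1: round blue cleaning tablet, 28 mm across, 18 mm high, 20 g, lying flat on the tray at the start; origin at the centre of its underside; may be absent
- tab2: round blue cleaning tablet, 28 mm across, 18 mm high, 20 g, lying flat on the tray at the start; origin at the centre of its underside; may be absent
- tab3: round blue cleaning tablet, 28 mm across, 18 mm high, 20 g, lying flat on the tray at the start; origin at the centre of its underside; may be absent
- tab4: round blue cleaning tablet, 28 mm across, 18 mm high, 20 g, lying flat on the tray at the start; origin at the centre of its underside; may be absent
- stray1: round blue cleaning tablet like those on the tray (28 mm across, 18 mm high, 20 g), lying loose on the white shelf top in front of the rack; origin at the centre of its underside; may be absent
- stray2: round blue cleaning tablet like those on the tray (28 mm across, 18 mm high, 20 g), lying loose on the white shelf top in front of the rack; origin at the centre of its underside; may be absent
- stray3: round blue cleaning tablet like those on the tray (28 mm across, 18 mm high, 20 g), lying loose on the white shelf top in front of the rack; origin at the centre of its underside; may be absent
- spray1: empty translucent blue spray bottle with white trigger head, 72 mm across, 220 mm high; origin under its centre; leave it alone
- spray2: empty translucent blue spray bottle with white trigger head, 72 mm across, 220 mm high; origin under its centre; leave it alone
- spray3: empty translucent blue spray bottle with white trigger head, 72 mm across, 220 mm high; origin under its centre; leave it alone

How it is judged:
By the outcome, as a careful person would: the job done as asked, in the order asked, and still so for the second after the job is handed in, with the robot touching nothing.
Of tab1, tab2, tab3, tab4 only 2 to 4 are there at a start; the rules pass over those that are not, and their reading is None.
Of stray1, stray2, stray3 only 1 to 3 are there at a start; the rules pass over those that are not, and their reading is None.
At some moment in a run one of stray1, stray2, stray3 may be knocked a few centimetres aside while the robot is not near it.
Once in a run the grip may slacken for a moment while it holds something.
It also fails if it takes over 210 s, if anything falls off the work surface, if the arm or the gripper's body presses on something with over 40 N, if the wrist force passes 120 N, or if a joint passes its speed limit or range.

## Working session

There is one attempt and no reset: what is moved stays moved. The work goes in short steps, Python scripts to look and compute and a shell command to move; the robot and the scene stay as the last step left them, time stands still between calls to the robot, and variables do not carry over. Pictures are saved under pics/ and viewed, at most 14 in all, crops included, and the job is handed in when it is done.

```bash
mkdir -p pics; cat > h.py <<'E'
import numpy as np, cv2
from workcell import sensors, imaging, order, spotter
from scipy.spatial.transform import Rotation as R
def ray(cam,px):
    c=imaging.calibration(cam); M=np.array(c["mtx"]);Rm=np.array(c["R"]);t=np.array(c["t"]).ravel()
    d=Rm.T@np.linalg.inv(M)@np.array([px[0],px[1],1.]); return -Rm.T@t,d
def at(cam,px,z):
    o,d=ray(cam,px); return o+d*(z-o[2])/d[2]
def px(cam,X):
    c=imaging.calibration(cam); M=np.array(c["mtx"]);p=M@(np.array(c["R"])@np.array(X)+np.array(c["t"]).ravel()); return p[:2]/p[2]
def st():
    s=sensors.get_obs(); print('t',round(s['clock'],2),'pos',np.round(s['position'],4),'R',np.round(R.from_quat(s['ee_rot']).as_matrix(),3).tolist(),'F',np.round(s['ft_force'],1),'w',round(float(s['grip_width']),3),'g',np.round(s['grasp_force'],1)); return s
def shot(cam,name,crop=None,sc=1):
    im=imaging.camera(cam)
    if crop: x0,y0,x1,y1=crop; im=im[y0:y1,x0:x1]
    if sc!=1: im=cv2.resize(im,None,fx=sc,fy=sc,interpolation=cv2.INTER_CUBIC)
    cv2.imwrite('pics/'+name+'.png',im)
E
python3 - <<'E'
from h import *
s=st()
np.set_printoptions(precision=4,suppress=True)
for c in("scene","top"):
    k=imaging.calibration(c);Rm=np.array(k["R"]);print(c,np.array(k["mtx"]).round(1).tolist(),"pos",-Rm.T@np.array(k["t"]).ravel(),Rm[2])
    shot(c,c+"0")
    for l in["bin","bin_mouth","carton_a","carton_b","carton_c","bin_mat","tray_rest","tray","tray_lip","rack","rack_rail","tab1","stray1","brush","pump","spray1"]:
        r=spotter.look_for(l,c); print(l,[(np.round(q["pixel"],0).tolist(),round(q["conf"],2)) for q in r][:8])
E
```

```text
t 0.0 pos [0.2676 0.5644 0.2475] R [[-0.904, 0.428, -0.001], [0.428, 0.904, -0.001], [-0.0, -0.001, -1.0]] F [-0.8 -0.1 -0.1] w 1.001 g 0.0
scene [[466.6, 0.0, 307.6], [0.0, 466.6, 205.1], [0.0, 0.0, 1.0]] pos [0.4646 0.3123 1.2684] [ 0.1089 -0.3178 -0.9419]
bin [([288.0, 196.0], 0.94)]
bin_mouth [([289.0, 194.0], 0.56), ([273.0, 378.0], 0.29), ([294.0, 386.0], 0.19)]
carton_a [([321.0, 134.0], 0.77), ([312.0, 151.0], 0.61), ([216.0, 288.0], 0.23), ([278.0, 378.0], 0.16)]
carton_b [([321.0, 134.0], 0.77), ([312.0, 151.0], 0.61), ([216.0, 288.0], 0.23), ([278.0, 378.0], 0.16)]
carton_c [([321.0, 134.0], 0.77), ([312.0, 151.0], 0.61), ([216.0, 288.0], 0.23), ([278.0, 378.0], 0.16)]
bin_mat [([215.0, 288.0], 0.73), ([319.0, 306.0], 0.63)]
tray_rest [([261.0, 382.0], 0.96), ([318.0, 307.0], 0.53)]
tray [([273.0, 377.0], 0.93)]
tray_lip [([273.0, 378.0], 0.68)]
rack [([322.0, 204.0], 0.74)]
rack_rail [([322.0, 207.0], 0.9)]
tab1 [([257.0, 368.0], 0.68), ([297.0, 386.0], 0.63), ([279.0, 379.0], 0.42), ([320.0, 133.0], 0.36)]
stray1 [([357.0, 228.0], 0.48)]
brush [([266.0, 304.0], 0.82)]
pu
[... 498 characters left out ...]
65), ([187.0, 212.0], 0.18)]
carton_c [([374.0, 190.0], 0.75), ([337.0, 178.0], 0.65), ([355.0, 182.0], 0.65), ([187.0, 212.0], 0.18)]
bin_mat [([248.0, 229.0], 0.55)]
tray_rest [([196.0, 208.0], 0.77)]
tray [([187.0, 212.0], 0.97), ([232.0, 151.0], 0.53), ([204.0, 152.0], 0.2)]
tray_lip [([188.0, 215.0], 0.96)]
rack [([339.0, 209.0], 0.63)]
rack_rail [([336.0, 209.0], 0.76)]
tab1 [([184.0, 230.0], 0.6), ([189.0, 196.0], 0.55)]
stray1 [([189.0, 197.0], 0.74), ([349.0, 243.0], 0.56), ([321.0, 242.0], 0.43)]
brush [([238.0, 191.0], 0.97)]
pump [([432.0, 192.0], 0.77), ([262.0, 150.0], 0.63)]
spray1 [([260.0, 150.0], 0.84), ([204.0, 153.0], 0.79), ([233.0, 154.0], 0.78), ([187.0, 229.0], 0.26)]
```

View pics/scene0.png

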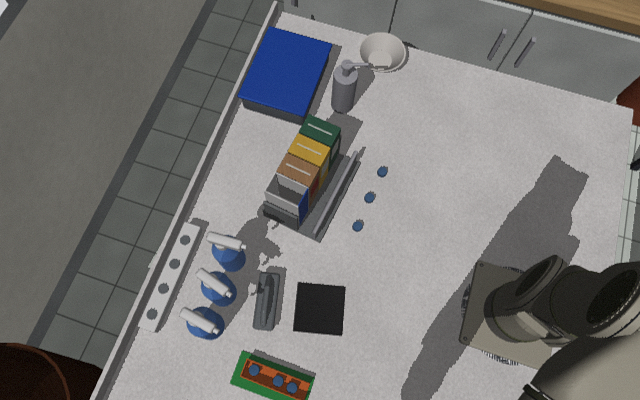

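View pics/top0.png

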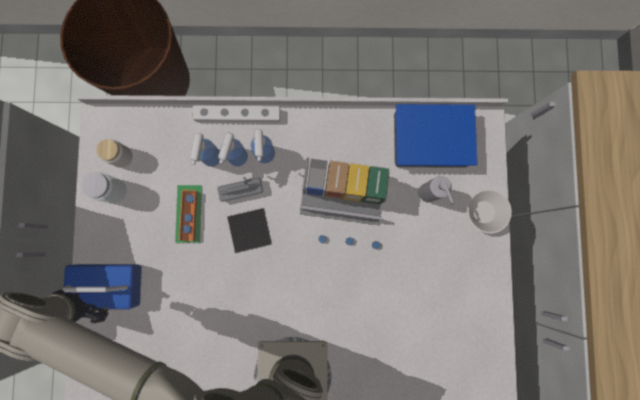

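The scene view shows the bin at the near-left end of the row (288,196) with the brown, yellow and green cartons beyond it. There are three strays at (358,225), (370,197) and (382,171), the mat at (320,308) and the tray at (273,377). In the top view the bin is at (315,176), the mat at (249,230) and the tray at (188,214).

```bash
python3 - <<'E'
from h import *
np.set_printoptions(precision=4,suppress=True)
def seg(im,m,roi):
    x0,y0,x1,y1=roi; z=np.zeros(im.shape[:2],np.uint8); z[y0:y1,x0:x1]=255
    n,l,s,c=cv2.connectedComponentsWithStats((m&(z>0)).astype(np.uint8)); 
    return [(c[i],s[i,4],np.argwhere(l==i)[:,::-1]) for i in np.argsort(-s[1:,4])+1 if s[i,4]>12]
def world(cam,P,z): return np.array([at(cam,p,z)[:2] for p in P])
for cam,rm,rt,rs,ro in(("top",(220,200,280,260),(165,175,210,255),(310,230,390,255),(165,175,210,255)),("scene",(285,275,355,345),(220,340,325,400),(340,155,400,240),(220,340,325,400))):
    im=imaging.camera(cam).astype(int); b,g,r=im[...,0],im[...,1],im[...,2]
    mat=seg(im,(im.max(2)<45),rm)[0]
    w=world(cam,mat[2],.003); print(cam,"mat",w.mean(0),cv2.minAreaRect((w*1000).astype(np.float32)))
    gr=np.vstack([q[2] for q in seg(im,((g>r+25)&(g>b+25))|((r>g+30)&(r>b+30))|((b>r+30)),rt)])
    w=world(cam,gr,.003); print("rest",cv2.minAreaRect((w*1000).astype(np.float32)))
    orr=np.vstack([q[2] for q in seg(im,((r>g+40)&(r>b+30))|((b>r+30)),ro)])
    w=world(cam,orr,.02); print("tray",cv2.minAreaRect((w*1000).astype(np.float32)))
    for q in seg(im,b>r+30,ro): print(" tab",q[0],q[1],at(cam,q[0],.025)[:2])
    for q in seg(im,b>r+30,rs): print(" stray",q[0],q[1],at(cam,q[0],.009)[:2])
im=cv2.imread('pics/top0.png')[140:260,160:400]; a=cv2.resize(im,None,fx=3.2,fy=3.2,interpolation=2)
cv2.imwrite('pics/topz.png',a)
im=cv2.imread('pics/scene0.png')[90:250,240:420]; a=cv2.resize(im,None,fx=3.7,fy=3.7,interpolation=2)
cv2.imwrite('pics/scz.png',a)
E
```

```text
Traceback (most recent call last):
IndexError: list index out of range
```

```bash
cat > seg.py <<'E'
from h import *
np.set_printoptions(precision=4,suppress=True)
def seg(im,m,roi,mn=12):
    x0,y0,x1,y1=roi; z=np.zeros(im.shape[:2],np.uint8); z[y0:y1,x0:x1]=255
    n,l,s,c=cv2.connectedComponentsWithStats((m&(z>0)).astype(np.uint8)); 
    return [(c[i],s[i,4],np.argwhere(l==i)[:,::-1]) for i in np.argsort(-s[1:,4])+1 if s[i,4]>mn]
def world(cam,P,z): return np.array([at(cam,p,z)[:2] for p in P])
E
python3 - <<'E'
from seg import *
im=cv2.imread('pics/scene0.png')[90:250,240:420]; a=cv2.resize(im,None,fx=3.7,fy=3.7,interpolation=2)
cv2.imwrite('pics/scz.png',a)
im=cv2.imread('pics/top0.png')[140:260,160:400]; a=cv2.resize(im,None,fx=3.2,fy=3.2,interpolation=2)
cv2.imwrite('pics/topz.png',a)
for cam,rm,rt,rs,ro in(("top",(220,200,280,260),(165,175,210,255),(310,230,390,255),(165,175,210,255)),("scene",(285,275,355,345),(220,340,325,400),(340,155,400,240),(220,340,325,400))):
    im=cv2.imread(f'pics/{cam}0.png').astype(int); b,g,r=im[...,0],im[...,1],im[...,2]
    print(im[230,249],im[308,320])
    for mat in seg(im,(im.max(2)<65),rm)[:1]:
        w=world(cam,mat[2],.003); print(cam,"mat",w.mean(0),cv2.minAreaRect((w*1000).astype(np.float32)))
    gr=np.vstack([q[2] for q in seg(im,((g>r+25)&(g>b+25))|((r>g+30)&(r>b+30))|((b>r+30)),rt)])
    w=world(cam,gr,.003); print("rest",cv2.minAreaRect((w*1000).astype(np.float32)))
    orr=np.vstack([q[2] for q in seg(im,((r>g+40)&(r>b+30))|((b>r+30)),ro)])
    w=world(cam,orr,.02); print("tray",cv2.minAreaRect((w*1000).astype(np.float32)))
    for q in seg(im,b>r+30,ro): print(" tab",q[0],q[1],at(cam,q[0],.025)[:2])
    for q in seg(im,b>r+30,rs): print(" stray",q[0],q[1],at(cam,q[0],.009)[:2])
E
```

```text
[53 52 54] [171 172 176]
top mat [0.4855 0.1522] ((485.6095886230469, 152.09957885742188), (120.36492919921875, 121.03631591796875), 13.35279655456543)
rest ((541.7039794921875, 362.470947265625), (83.28494262695312, 197.0372314453125), 89.68656158447266)
tray ((532.0332641601562, 356.354736328125), (37.231346130371094, 163.74620056152344), 88.81556701660156)
 tab [189.6176 198.0294] 34 [0.5922 0.3531]
 tab [187.6061 217.4848] 33 [0.5259 0.3577]
 tab [186.4242 228.5758] 33 [0.4884 0.3605]
 stray [349.2308 240.8462] 39 [ 0.4493 -0.1913]
 stray [376.     244.5897] 39 [ 0.4368 -0.2829]
 stray [321.9474 238.6579] 38 [ 0.4564 -0.0979]
[96 95 98] [36 36 36]Traceback (most recent call last):
  File "<stdin>", line 10, in <module>
  File "seg.py", line 7, in world
    def world(cam,P,z): return np.array([at(cam,p,z)[:2] for p in P])
                                         ~~^^^^^^^^^
  File "h.py", line 8, in at
    o,d=ray(cam,px); return o+d*(z-o[2])/d[2]
        ~~~^^^^^^^^
  File "h.py", line 5, in ray
    c=imaging.calibration(cam); M=np.array(c["mtx"]);Rm=np.array(c["R"]);t=np.array(c["t"]).ravel()
ValueError: time passes only in moves, steps and waits
```

View pics/topz.png

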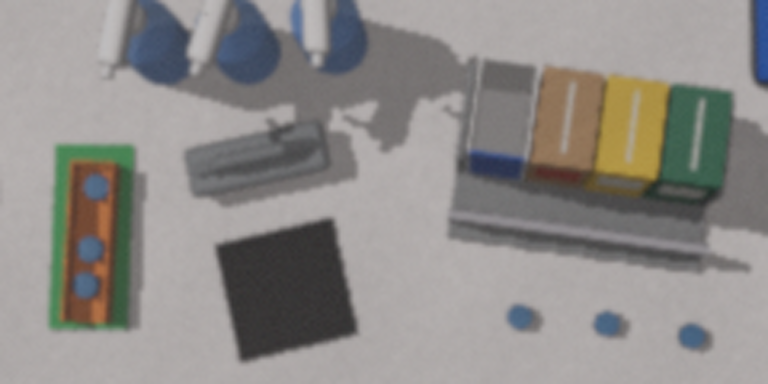

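View pics/scz.png

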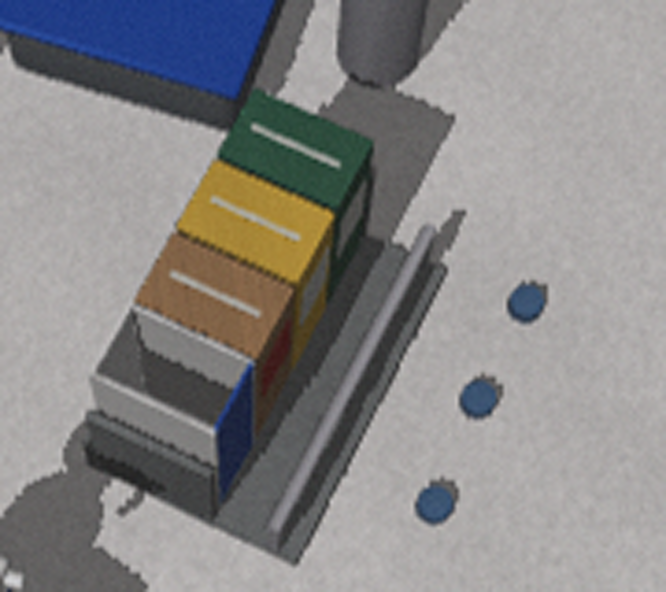

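The zooms show the bin's blue spine facing the rail, with the rim corners visible. Next I cache the calibration and check which end of the tray is open.

```bash
cat > /tmp/p.py <<'E'
import json
from workcell import imaging
import numpy as np
json.dump({c:{k:np.array(v).tolist() for k,v in imaging.calibration(c).items() if k in("mtx","R","t")} for c in("scene","top")},open('cal.json','w'))
E
python3 /tmp/p.py; sed -i 's/^import numpy as np, cv2/import numpy as np, cv2, json\nCAL=json.load(open("\.\/cal.json"))/; s/imaging.calibration(cam)/CAL[cam]/' h.py
python3 - <<'E'
from seg import *
def S(p): return np.array(p)/3.7+[240,90]-.36
def T(p): return np.array(p)/3.2+[160,140]-.34
for n,P,f,c in(("scene",[(93,378),(135,310),(252,362),(215,435)],S,"scene"),("top",[(474,60),(535,66),(527,160),(470,152)],T,"top")):
    w=world(c,[f(p) for p in P],.182); print(n,"BL BR FR FL",w.tolist(),"ctr",w.mean(0),"front dir",np.degrees(np.arctan2(*( (w[3]+w[2]-w[0]-w[1])[::-1]))),np.linalg.norm(w[0]-w[3]),np.linalg.norm(w[3]-w[2]))
for c,P,f in(("scene",[(275,530),(430,230)],S),("top",[(452,215),(705,255)],T)):
    w=world(c,[f(p) for p in P],.073);d=w[0]-w[1];print("rail",w.tolist(),w.mean(0),np.degrees(np.arctan2(d[1],d[0])))
# carton row top far edge: green
for c,P,f in(("scene",[(255,90),(373,152),(335,207),(218,158)],S),("top",[(675,84),(732,90),(717,200),(660,190)],T)):
    w=world(c,[f(p) for p in P],.182); print("green top",w.mean(0))
cam="scene"
im=cv2.imread(f'pics/{cam}0.png').astype(int); b,g,r=im[...,0],im[...,1],im[...,2]
m=seg(im,(im.max(2)<48),(285,275,355,345))[0]; w=world(cam,m[2],.003); print("mat",cv2.minAreaRect((w*1000).astype(np.float32)))
for q in seg(im,b>r+30,(220,340,325,400)): print(" tab",q[0],q[1],at(cam,q[0],.025)[:2])
for q in seg(im,b>r+30,(340,155,400,240)): print(" stray",q[0],q[1],at(cam,q[0],.009)[:2])
a=cv2.resize(cv2.imread('pics/scene0.png')[345:400,225:325],None,fx=5,fy=5,interpolation=2)
b=cv2.resize(cv2.imread('pics/top0.png')[180:248,165:215],None,fx=5,fy=5,interpolation=2)
o=np.zeros((340,760,3),np.uint8); o[:275,:500]=a; o[:,505:755]=b; cv2.imwrite('pics/tray.png',o)
E
```

```text
scene BL BR FR FL [[0.7028765920659328, -0.052740364714638055], [0.6934000087943593, -0.10882051588134545], [0.6051950907854298, -0.09867725152852819], [0.6114775707355871, -0.041088936741901894]] ctr [ 0.6532 -0.0753] front dir 173.08106477182926 0.0921386828316362 0.05792998838501255
top BL BR FR FL [[0.7004441464310555, -0.04800622131478047], [0.6949165565388116, -0.10713329443524393], [0.603061318116822, -0.09945357913986558], [0.6105312645900399, -0.044585908333545365]] ctr [ 0.6522 -0.0748] front dir 176.50545997901258 0.08997791318899336 0.05537383317076275
rail [[0.5612982390883853, -0.022239831227574836], [0.5257485658419689, -0.2872906514614372]] [ 0.5435 -0.1548] 82.36085131619805
rail [[0.5594608212896987, -0.026162795143006002], [0.5192381150615161, -0.2873882618762629]] [ 0.5393 -0.1568] 81.24651588757924
green top [ 0.6286 -0.2605]
green top [ 0.6226 -0.2627]
mat ((486.74371337890625, 150.76467895507812), (127.9046401977539, 127.25553131103516), 13.524680137634277)
 tab [253.6629 369.809 ] 89 [0.5936 0.3524]
 tab [277.6279 380.686 ] 86 [0.5278 0.3568]
 tab [291.4767 387.4767] 86 [0.4898 0.3604]
 stray [357.087  225.8986] 69 [ 0.458  -0.0992]
 stray [369.     197.1194] 67 [ 0.4509 -0.1934]
 stray [381.8462 171.2462] 65 [ 0.4382 -0.2837]
```

View pics/tray.png

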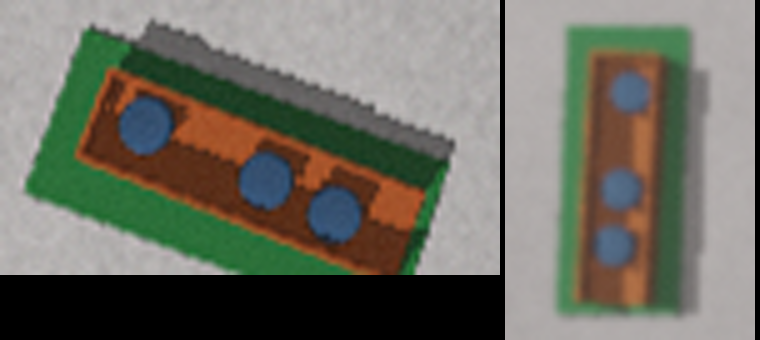

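The tray's open end points toward the robot (-x), it holds three tablets, and the measured bin position agrees with the rack geometry. I'll add a helper that works out rows, then set out.

```bash
cat >> h.py <<'E'
def ori(psi,tilt=0):
    """tool y at heading psi(deg); tilt>0 leans tool z outward along heading psi-90 (deg)"""
    a=np.radians(psi); y=np.array([np.cos(a),np.sin(a),0]); o=np.array([np.sin(a),-np.cos(a),0]); t=np.radians(tilt)
    z=np.sin(t)*o+np.array([0,0,-np.cos(t)]); return np.stack([np.cross(y,z),y,z],1)
def rows(pts):
    """pts: list of (pos,Rmat) -> rows relative to current pose"""
    s=sensors.get_obs(); p=np.array(s['position']); Q=R.from_quat(s['ee_rot']).as_matrix()
    for P,M in pts: print(np.round(np.r_[Q.T@(np.array(P)-p),R.from_matrix(Q.T@M).as_rotvec()],3).tolist())
E
python3 - <<'E'
from h import *
rows([([.634,-.0725,.29],ori(81.8)),([.634,-.0725,.248],ori(81.8))])
f=lambda P:np.array([at('top',p,z)[:2] for p,z in P])
print(f([((182,190),.035),((196.6,191),.035),((179.4,240.4),.035),((193.6,241),.035)]))
E
```

```text
[-0.604, -0.419, -0.042, 0.0, 0.0, -0.3]
[-0.604, -0.419, 0.0, 0.0, 0.0, -0.3]
[[0.61828231 0.37711671]
 [0.61512773 0.32778659]
 [0.44834838 0.3799187 ]
 [0.44651292 0.33255383]]
```

```bash
python3 -m inch '[[[-0.15,-0.1,-0.042,0,0,-0.15,1],[-0.604,-0.419,-0.042,0,0,-0.3,1],[-0.604,-0.419,-0.042,0,0,-0.3,1],[-0.604,-0.419,-0.042,0,0,-0.3,1],[-0.604,-0.419,-0.042,0,0,-0.3,1],[-0.604,-0.419,-0.042,0,0,-0.3,1],[-0.604,-0.419,-0.042,0,0,-0.3,1],[-0.604,-0.419,-0.042,0,0,-0.3,1],[-0.604,-0.419,-0.042,0,0,-0.3,1],[-0.604,-0.419,-0.042,0,0,-0.3,1]]]' 40
python3 -c "
from h import *
s=st();print(np.round(s['joint_pos'],3)); rows([([.634,-.0725,.29],ori(81.8))])"
```

```text
clock: 2.75
position: [0.5165, 0.1318, 0.2802]
ee_rot: [0.071, 0.997, 0.0, 0.0]
ft_force: [1.0, -0.7, 0.0]
grip_width: -0.0
grasp_force: 0.0
t 2.75 pos [0.5165 0.1318 0.2802] R [[-0.99, 0.142, 0.001], [0.142, 0.99, 0.001], [-0.001, 0.001, -1.0]] F [ 1.  -0.7  0. ] w -0.0 g 0.0
[-0.57   0.106  0.255  1.67  -0.028  1.367  1.117]
[-0.145, -0.186, -0.01, 0.001, 0.001, 0.0]
```

```bash
python3 -m inch '[[[-0.145,-0.186,-0.01,0,0,0,1],[-0.145,-0.186,-0.01,0,0,0,1],[-0.145,-0.186,-0.01,0,0,0,1],[-0.145,-0.186,-0.01,0,0,0,1],[-0.145,-0.186,-0.01,0,0,0,1],[-0.145,-0.186,-0.01,0,0,0,1],[-0.145,-0.186,-0.01,0,0,0,1],[-0.145,-0.186,-0.01,0,0,0,1]]]' 40
python3 - <<'E'
from h import *
s=st();print(np.round(s['joint_pos'],3))
M=ori(81.8)
# arc: pivot world
ax=np.array([.9898,-.1426]); piv=np.array([.605,-.068])
L=[([*(piv+.030*ax),.181],M),([*(piv+.012*ax),.181],M)]
for th in(8,16,24,30,35):
    c,s_=np.cos(np.radians(th)),np.sin(np.radians(th))
    X=.003*c-.152*s_-.0+.011; Z=.012+.003*s_+.152*c
    L.append(([*(piv+X*ax),Z+.017],M))
rows(L); print(L)
shot('scene','a1',(230,90,400,250),3.5)
E
```

```text
clock: 3.55
position: [0.6327, -0.0697, 0.2896]
ee_rot: [0.071, 0.998, 0.0, -0.0]
ft_force: [-0.3, 0.7, -0.4]
grip_width: -0.004
grasp_force: 0.0
t 3.55 pos [ 0.6327 -0.0697  0.2896] R [[-0.99, 0.141, -0.0], [0.141, 0.99, 0.001], [0.0, 0.001, -1.0]] F [-0.3  0.7 -0.4] w -0.004 g 0.0
[-0.274  0.352  0.416  1.385 -0.142  1.434  1.569]
[-0.002, -0.002, 0.109, 0.001, -0.0, 0.002]
[0.016, -0.002, 0.109, 0.001, -0.0, 0.002]
[0.035, -0.002, 0.11, 0.001, -0.0, 0.002]
[0.056, -0.002, 0.114, 0.001, -0.0, 0.002]
[0.076, -0.002, 0.121, 0.001, -0.0, 0.002]
[0.09, -0.002, 0.127, 0.001, -0.0, 0.002]
[0.101, -0.002, 0.134, 0.001, -0.0, 0.002]
[([np.float64(0.634694), np.float64(-0.07227800000000001), 0.181], array([[-0.98977623,  0.14262893,  0.        ],
       [ 0.14262893,  0.98977623,  0.        ],
       [ 0.        ,  0.        , -1.        ]])), ([np.float64(0.6168776), np.float64(-0.0697112), 0.181], array([[-0.98977623,  0.14262893,  0.        ],
       [ 0.14262893,  0.98977623,  0.        ],
       [ 0.        ,  0.        , -1.        ]])), ([np.float64(0.5978897646331197), np.float64(-0
[... 495 characters left out ...]
0.061143316660782925), np.float64(0.1690791194909027)], array([[-0.98977623,  0.14262893,  0.        ],
       [ 0.14262893,  0.98977623,  0.        ],
       [ 0.        ,  0.        , -1.        ]])), ([np.float64(0.5432345758339975), np.float64(-0.05910148566773899), np.float64(0.16213586137523467)], array([[-0.98977623,  0.14262893,  0.        ],
       [ 0.14262893,  0.98977623,  0.        ],
       [ 0.        ,  0.        , -1.        ]])), ([np.float64(0.5320258446618714), np.float64(-0.057486649271350644), np.float64(0.1552318400409799)], array([[-0.98977623,  0.14262893,  0.        ],
       [ 0.14262893,  0.98977623,  0.        ],
       [ 0.        ,  0.        , -1.        ]]))]
```

View pics/a1.png

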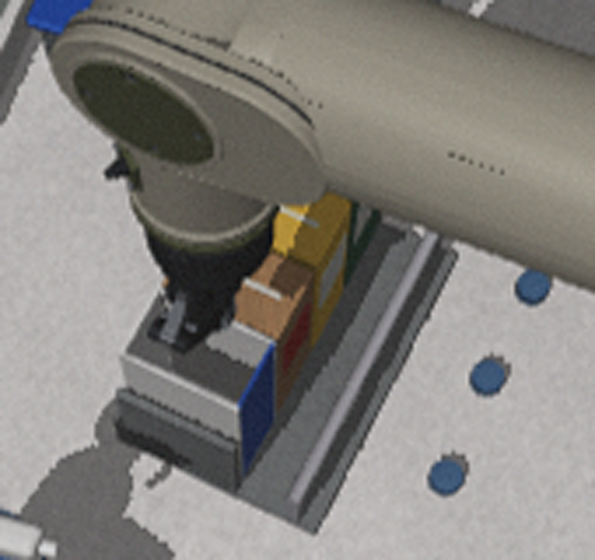

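The closed fingers are above the bin mouth, so I insert them and start the push.

```bash
python3 -m inch '[[[0,-0.002,0.04,0,0,0,1],[0,-0.002,0.08,0,0,0,1],[0,-0.002,0.109,0,0,0,1],[0.008,-0.002,0.109,0,0,0,1],[0.016,-0.002,0.109,0,0,0,1],[0.022,-0.002,0.109,0,0,0,1],[0.029,-0.002,0.11,0,0,0,1],[0.035,-0.002,0.11,0,0,0,1]]]' 40
python3 -m inch '[[[0.007,0,0.001,0,0,0,1],[0.014,0,0.003,0,0,0,1],[0.021,0,0.004,0,0,0,1],[0.021,0,0.004,0,0,0,1]]]' 40
python3 -c "
from h import *
st();shot('scene','a2',(230,90,400,250),3.5)"
```

```text
clock: 4.4
position: [0.5978, -0.0678, 0.181]
ee_rot: [0.071, 0.997, 0.0, 0.001]
ft_force: [1.0, -0.1, 0.7]
grip_width: 0.003
grasp_force: 0.3
clock: 4.8
position: [0.5762, -0.0649, 0.1754]
ee_rot: [0.071, 0.997, 0.0, -0.0]
ft_force: [-0.2, 0.5, 0.3]
grip_width: -0.001
grasp_force: 0.1
t 4.8 pos [ 0.5762 -0.0649  0.1754] R [[-0.99, 0.142, -0.001], [0.142, 0.99, 0.0], [0.001, 0.0, -1.0]] F [-0.2  0.5  0.3] w -0.001 g 0.1
```

View pics/a2.png

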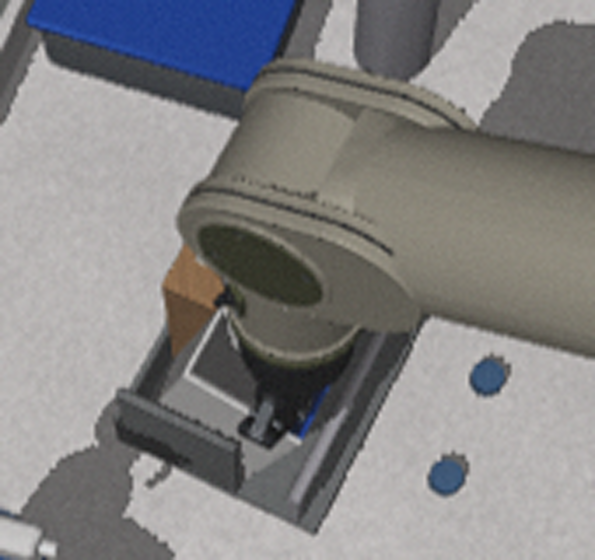

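The bin is tipping about its front edge (rim from about (190,370) to (300,435)). I continue past its balance point, then withdraw upward.

```bash
python3 -m inch '[[[0.007,0,0.002,0,0,0,1],[0.014,0,0.005,0,0,0,1],[0.02,0,0.007,0,0,0,1],[0.027,0,0.01,0,0,0,1],[0.034,0,0.013,0,0,0,1],[0.039,0,0.016,0,0,0,1],[0.043,0,0.018,0,0,0,1],[0.046,0,0.02,0,0,0,1],[0.046,0,0.02,0,0,0,1]]]' 40
python3 -m inch '[[[0,0,-0.005,0,0,0,1],[-0.003,0,-0.03,0,0,0,1],[-0.003,0,-0.06,0,0,0,1],[-0.003,0,-0.1,0,0,0,1],[0.03,0.04,-0.15,0,0,0,-1],[0.06,0.09,-0.17,0,0,0,-1],[0.06,0.13,-0.17,0,0,0,-1],[0.06,0.18,-0.17,0,0,0,-1],[0.06,0.18,-0.17,0,0,0,-1]]]' 40
python3 -c "
from h import *
st();shot('scene','a3',(230,90,400,250),3.5)"
```

```text
clock: 5.75
position: [0.5312, -0.0584, 0.1554]
ee_rot: [0.071, 0.997, 0.0, -0.0]
ft_force: [-0.3, -0.3, -0.6]
grip_width: 0.002
grasp_force: 0.0
clock: 6.65
position: [0.4973, 0.1339, 0.3267]
ee_rot: [0.068, 0.998, 0.001, 0.0]
ft_force: [-0.3, -0.1, -0.5]
grip_width: 0.847
grasp_force: 0.0
t 6.65 pos [0.4973 0.1339 0.3267] R [[-0.991, 0.136, 0.001], [0.136, 0.991, 0.002], [-0.001, 0.002, -1.0]] F [-0.3 -0.1 -0.5] w 0.847 g 0.0
```

View pics/a3.png

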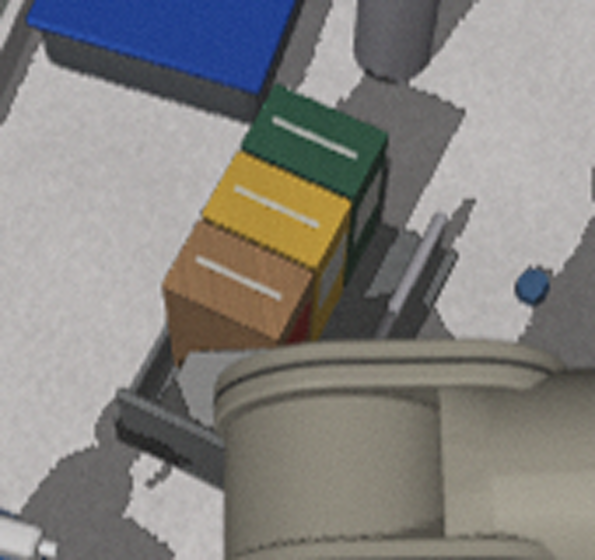

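The arm hides the bin in this view. I'll work out the grasp pose from the geometry (lean about 38°), move to the pre-grasp pose and verify there.

```bash
cat >> h.py <<'E'
AX=np.array([.9898,-.1426]); PIV=np.array([.605,-.068])
def lean(s,h,th,up=0):
    c,n=np.cos(np.radians(th)),np.sin(np.radians(th)); X=s*c-h*n; Z=.012+s*n+h*c
    X-=n*up; Z+=c*up; return [*(PIV+X*AX),Z]
E
python3 - <<'E'
from h import *
M=ori(81.8,38)
rows([(lean(.028,.143,38,.13),M),(lean(.028,.143,38,.09),M),(lean(.028,.143,38),M)]); print(lean(.028,.143,38))
shot('top','a4',(280,140,400,260),4)
for c in('top','scene'): print(spotter.look_for('bin',c)[:2])
E
```

```text
[0.012, -0.185, 0.081, 0.004, -0.663, 0.007]
[-0.013, -0.185, 0.113, 0.004, -0.663, 0.007]
[-0.068, -0.186, 0.184, 0.004, -0.663, 0.007]
[np.float64(0.539697658086099), np.float64(-0.05859192366445516), np.float64(0.14192405907487965)]
[{'pixel': [313.2, 195.3], 'conf': 0.56}]
[{'pixel': [271.7, 377.6], 'conf': 0.59}, {'pixel': [226.0, 249.5], 'conf': 0.58}]
```

View pics/a4.png

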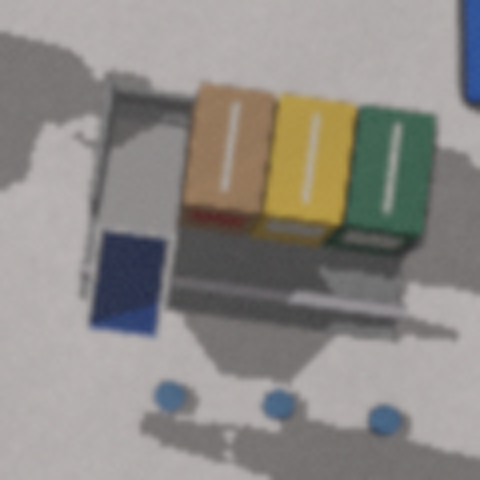

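The top view shows the bin leaning by itself on the rail, with its mouth at about (130,280) in the crop. I check the prediction against it and go to the pre-grasp pose.

```bash
python3 - <<'E'
from h import *
yx=np.array([.1426,.9898,0])*.03
for s,h in((0,.17),(.096,.17)):
    p=np.array(lean(s,h,38)); print([((px('top',p+k*yx)-[280,140])*4).round().tolist() for k in(1,-1)])
E
python3 -m inch '[[[0.012,-0.05,0.05,0,-0.14,0,-1],[0.012,-0.09,0.081,0,-0.28,0,-1],[0.012,-0.13,0.081,0,-0.42,0,-1],[0.012,-0.16,0.081,0,-0.55,0,-1],[0.012,-0.185,0.081,0.004,-0.663,0.007,-1],[0.012,-0.185,0.081,0.004,-0.663,0.007,-1],[0.012,-0.185,0.081,0.004,-0.663,0.007,-1],[0.012,-0.185,0.081,0.004,-0.663,0.007,-1],[0.012,-0.185,0.081,0.004,-0.663,0.007,-1]]]' 60
python3 - <<'E'
from h import *
s=st();print(np.round(s['joint_pos'],3))
M=ori(81.8,38); rows([(lean(.028,.143,38,.09),M),(lean(.028,.143,38),M)])
E
```

```text
[[78.0, 327.0], [154.0, 339.0]]
[[92.0, 224.0], [171.0, 236.0]]
clock: 7.75
position: [0.4601, -0.0532, 0.2452]
ee_rot: [0.071, 0.943, -0.025, 0.324]
ft_force: [0.2, 0.0, -0.1]
grip_width: 0.997
grasp_force: 0.0
t 7.75 pos [ 0.4601 -0.0532  0.2452] R [[-0.779, 0.15, 0.608], [0.118, 0.989, -0.093], [-0.615, -0.001, -0.788]] F [ 0.2  0.  -0.1] w 0.997 g 0.0
[-0.211 -0.493  0.093  2.374  0.351  0.64   1.09 ]
[0.001, 0.006, 0.04, -0.006, -0.0, -0.005]
[0.001, 0.007, 0.13, -0.006, -0.0, -0.005]
```

The prediction matches within about 4 mm in y, so I shift for that, approach and grip.

```bash
python3 -m inch '[[[0,0.004,0.03,-0.006,0,-0.005,-1],[0,0.004,0.06,-0.006,0,-0.005,-1],[0,0.004,0.09,-0.006,0,-0.005,-1],[0,0.004,0.11,-0.006,0,-0.005,-1],[0,0.004,0.13,-0.006,0,-0.005,-1],[0,0.004,0.13,-0.006,0,-0.005,-1],[0,0.004,0.13,-0.006,0,-0.005,-1]]]' 60
python3 -m inch '[[[0,0,0,0,0,0,0],[0,0,0,0,0,0,1],[0,0,0,0,0,0,1],[0,0,0,0,0,0,1],[0,0,0,0,0,0,1],[0,0,0,0,0,0,1],[0,0,0,0,0,0,1],[0,0,0,0,0,0,1]]]' 60
python3 - <<'E'
from h import *
s=st();print(np.round(s['joint_pos'],3))
p=np.array(s['position'])
M=R.from_quat(s['ee_rot']).as_matrix()
up=p+[0,0,.15]
A=np.r_[AX,0]
rows([(up,M),(up-.05*A,ori(81.8,20)),(up-.08*A,ori(81.8,0))])
shot('scene','a5',(230,90,400,250),3.5)
E
```

```text
clock: 8.45
position: [0.5394, -0.0609, 0.142]
ee_rot: [0.067, 0.943, -0.023, 0.324]
ft_force: [-0.5, 1.1, 1.4]
grip_width: 0.998
grasp_force: 0.0
clock: 9.25
position: [0.5398, -0.0612, 0.1434]
ee_rot: [0.068, 0.943, -0.023, 0.326]
ft_force: [-5.4, 1.0, 7.7]
grip_width: 0.698
grasp_force: 63.9
t 9.25 pos [ 0.5398 -0.0612  0.1434] R [[-0.779, 0.142, 0.611], [0.112, 0.99, -0.087], [-0.617, 0.001, -0.787]] F [-5.4  1.   7.7] w 0.698 g 63.9
[-0.156 -0.108  0.114  2.347  0.473  0.273  0.973]
[-0.093, 0.0, -0.118, 0.0, 0.0, 0.0]
[-0.053, 0.0, -0.149, 0.001, 0.316, -0.0]
[-0.03, 0.0, -0.167, 0.001, 0.665, 0.0]
```

View pics/a5.png

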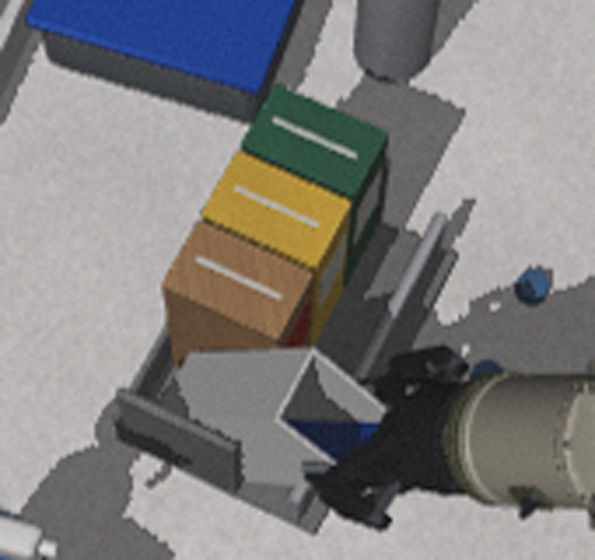

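The fingers hold the bin across its sides by the spine (width 59 mm). Now I lift it straight up, then right it.

```bash
python3 -m inch '[[[-0.012,0,-0.015,0,0,0,1],[-0.031,0,-0.04,0,0,0,1],[-0.05,0,-0.063,0,0,0,1],[-0.07,0,-0.09,0,0,0,1],[-0.093,0,-0.118,0,0,0,1],[-0.1,0,-0.127,0,0,0,1],[-0.1,0,-0.127,0,0,0,1]]]' 60
python3 -c "
from h import *
s=st();p=np.array(s['position']);A=np.r_[AX,0];print(np.round(s['joint_pos'],3))
rows([(p-.05*A,ori(81.8,25)),(p-.1*A,ori(81.8,10)),(p-.12*A,ori(81.8,0))])"
```

```text
clock: 10.0
position: [0.5402, -0.0614, 0.3053]
ee_rot: [0.068, 0.943, -0.023, 0.326]
ft_force: [-0.1, 0.3, -2.8]
grip_width: 0.697
grasp_force: 66.6
t 10.0 pos [ 0.5402 -0.0614  0.3053] R [[-0.779, 0.143, 0.611], [0.113, 0.99, -0.087], [-0.617, 0.001, -0.787]] F [-0.1  0.3 -2.8] w 0.697 g 66.6
[-0.232 -0.324  0.159  2.14   0.282  0.684  1.202]
[0.039, 0.0, -0.031, 0.001, 0.229, -0.0]
[0.079, 0.0, -0.062, 0.001, 0.491, -0.0]
[0.094, 0.0, -0.074, 0.001, 0.665, -0.0]
```

```bash
python3 -m inch '[[[0.02,0,-0.016,0,0.1,0,1],[0.039,0,-0.031,0,0.229,0,1],[0.058,0,-0.046,0,0.36,0,1],[0.079,0,-0.062,0,0.491,0,1],[0.088,0,-0.07,0,0.6,0,1],[0.094,0,-0.074,0,0.665,0,1],[0.094,0,-0.074,0,0.665,0,1]]]' 60
python3 - <<'E'
from h import *
s=st();p=np.array(s['position']);print(np.round(s['joint_pos'],3))
shot('scene','a6',(230,90,470,340),2.4)
print(px('scene',p))
E
```

```text
clock: 10.7
position: [0.4212, -0.0446, 0.3019]
ee_rot: [0.072, 0.997, -0.001, -0.004]
ft_force: [0.3, -0.4, -2.0]
grip_width: 0.695
grasp_force: 66.4
t 10.7 pos [ 0.4212 -0.0446  0.3019] R [[-0.99, 0.143, -0.007], [0.143, 0.99, -0.001], [0.007, -0.002, -1.0]] F [ 0.3 -0.4 -2. ] w 0.695 g 66.4
[-0.287 -0.158  0.254  1.872  0.04   1.43   1.385]
[379.39889666 214.32824712]
```

View pics/a6.png

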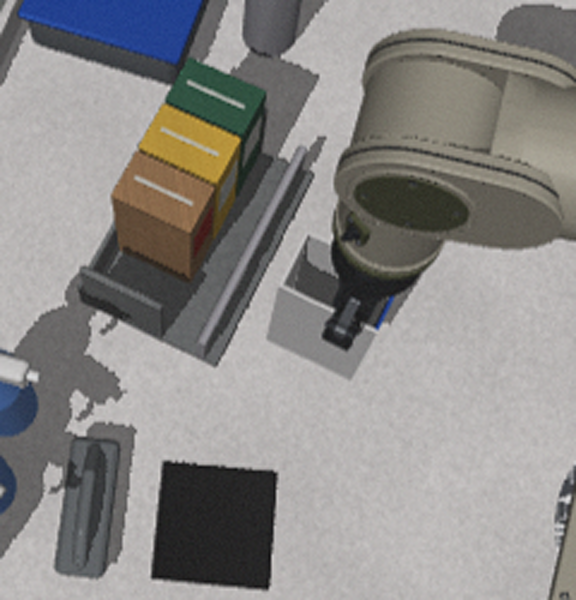

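The bin is held upright; the mat is in view at about (213,523) in this crop. I carry it there and align it with the mat.

```bash
python3 -c "
from h import *
M=ori(103.4); rows([([.4668,.1469,.27],M),([.4668,.1469,.16],M)])"
```

```text
[-0.018, 0.196, 0.032, -0.001, -0.004, -0.378]
[-0.018, 0.196, 0.142, -0.001, -0.004, -0.378]
```

```bash
python3 -m inch '[[[-0.018,0.03,0,0,-0.004,-0.06,1],[-0.018,0.07,0.01,0,-0.004,-0.14,1],[-0.018,0.11,0.02,0,-0.004,-0.22,1],[-0.018,0.15,0.032,0,-0.004,-0.3,1],[-0.018,0.18,0.032,0,-0.004,-0.35,1],[-0.018,0.196,0.032,0,-0.004,-0.378,1],[-0.018,0.196,0.06,0,-0.004,-0.378,1],[-0.018,0.196,0.09,0,-0.004,-0.378,1],[-0.018,0.196,0.125,0,-0.004,-0.378,1],[-0.018,0.196,0.125,0,-0.004,-0.378,1]]]' 60
python3 - <<'E'
from h import *
s=st(); shot('scene','a7',(210,190,400,350),3.5)
b=np.array([.4863,.1515]); 
rows([([.4668,.1469,.15],ori(103.4))])
E
```

```text
clock: 11.75
position: [0.4651, 0.1452, 0.1759]
ee_rot: [-0.116, 0.993, -0.001, -0.002]
ft_force: [0.4, 0.3, -2.5]
grip_width: 0.695
grasp_force: 66.4
t 11.75 pos [0.4651 0.1452 0.1759] R [[-0.973, -0.231, -0.003], [-0.231, 0.973, -0.002], [0.004, -0.002, -1.0]] F [ 0.4  0.3 -2.5] w 0.695 g 66.4
[-0.001, 0.001, 0.029, -0.001, -0.001, -0.0]
```

View pics/a7.png

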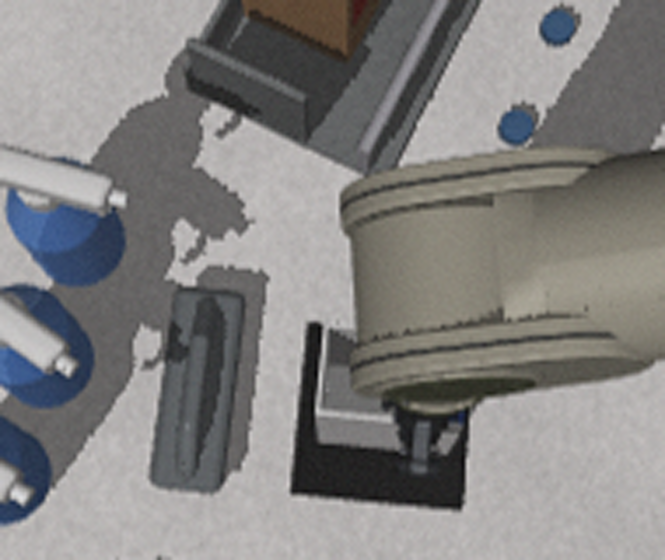

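The bin is above the mat and lined up with it, so I lower it gently while watching the force.

```bash
python3 -m inch '[[[-0.001,0.001,0.007,0,0,0,1],[-0.001,0.001,0.014,0,0,0,1],[-0.001,0.001,0.02,0,0,0,1],[-0.001,0.001,0.02,0,0,0,1]]]' 60|grep -E "pos|ft"
for i in 1 ; do python3 -m inch '[[[0,0,0.003,0,0,0,1],[0,0,0.003,0,0,0,1]]]' |grep -E "pos|ft"; python3 -m inch '[[[0,0,0.003,0,0,0,1],[0,0,0.003,0,0,0,1]]]' |grep -E "pos|ft";python3 -m inch '[[[0,0,0.002,0,0,0,1],[0,0,0.002,0,0,0,1]]]' |grep -E "pos|ft"; done
```

```text
position: [0.4676, 0.1481, 0.1589]
ft_force: [1.1, -0.4, -2.6]
position: [0.4678, 0.1483, 0.1563]
ft_force: [0.5, -0.1, -2.4]
position: [0.4677, 0.1482, 0.153]
ft_force: [-0.0, -1.0, -1.6]
position: [0.4677, 0.1482, 0.1511]
ft_force: [0.1, 0.7, -1.6]
```

```bash
for i in 1; do python3 -m inch '[[[0,0,0.002,0,0,0,1],[0,0,0.002,0,0,0,1]]]' |grep -E "pos|ft"; python3 -m inch '[[[0,0,0.002,0,0,0,1],[0,0,0.002,0,0,0,1]]]' |grep -E "pos|ft";python3 -m inch '[[[0,0,0.002,0,0,0,1],[0,0,0.002,0,0,0,1]]]' |grep -E "pos|ft"; done
```

```text
position: [0.4677, 0.1482, 0.1491]
ft_force: [-0.1, 0.2, -1.8]
position: [0.4689, 0.1484, 0.1487]
ft_force: [-0.2, -2.0, 8.6]
position: [0.4693, 0.1484, 0.1486]
ft_force: [-8.7, -5.4, 27.4]
```

Contact at z ≈ 0.149. I relieve the pressure, open and retreat upward.

```bash
python3 -m inch '[[[0,0,-0.003,0,0,0,1],[0,0,-0.003,0,0,0,0.6],[0,0,-0.003,0,0,0,0],[0,0,-0.003,0,0,0,-0.6],[0,0,-0.003,0,0,0,-1],[0,0,-0.003,0,0,0,-1],[0,0,-0.003,0,0,0,-1]]]' |grep -E "pos|ft|wid"
python3 -m inch '[[[0,0,-0.02,0,0,0,-1],[0,0,-0.05,0,0,0,-1],[0,0,-0.09,0,0,0,-1],[0,0,-0.13,0,0,0,-1],[0.03,0.05,-0.15,0,0,0,-1],[0.03,0.1,-0.15,0,0,0,-1],[0.03,0.15,-0.15,0,0,0,-1],[0.03,0.2,-0.15,0,0,0,-1],[0.03,0.2,-0.15,0,0,0,-1]]]' |grep -E "pos|ft|wid"
python3 - <<'E'
from seg import *
s=st(); 
a=imaging.camera('scene')[190:360,210:400]; b=imaging.camera('top')[140:260,160:300]
o=np.zeros((510,800,3),np.uint8); a=cv2.resize(a,None,fx=2.2,fy=2.2,interpolation=2); o[:a.shape[0],:a.shape[1]]=a
b=cv2.resize(b,None,fx=2.6,fy=2.6,interpolation=2); o[:b.shape[0],425:425+b.shape[1]]=b; cv2.imwrite('pics/a8.png',o)
# predicted mouth outline for placed bin
x=np.array([np.cos(np.radians(13.4)),np.sin(np.radians(13.4)),0]);y=np.array([-x[1],x[0],0])
for cam,f in(('scene',lambda p:(p-[210,190])*2.2),('top',lambda p:(p-[160,140])*2.6+[425,0])):
    print(cam,[f(px(cam,np.array([.4873,.1525,.173])+u*.048*x+v*.03*y)).round().tolist() for u,v in((1,1),(1,-1),(-1,-1),(-1,1))])
E
```

```text
position: [0.4677, 0.1483, 0.1481]
ft_force: [1.0, -0.6, 0.5]
grip_width: 0.998
position: [0.3885, 0.3412, 0.2979]
ft_force: [-0.1, -0.8, 1.0]
grip_width: 1.0
t 15.0 pos [0.3885 0.3412 0.2979] R [[-0.971, -0.24, 0.001], [-0.24, 0.971, 0.002], [-0.001, 0.002, -1.0]] F [-0.1 -0.8  1. ] w 1.0 g 0.0
scene [[195.0, 264.0], [201.0, 208.0], [291.0, 216.0], [286.0, 273.0]]
top [[605.0, 193.0], [654.0, 181.0], [672.0, 260.0], [622.0, 272.0]]
```

View pics/a8.png

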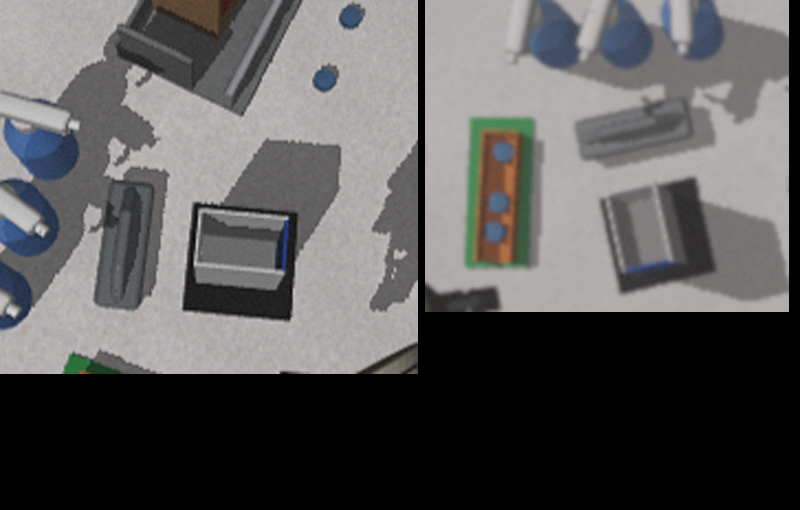

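The bin stands upright on the mat, centred as predicted (scene crop corners about (195,265) to (291,217)). The tray is next; I grip it with the tool pre-tilted 15° inward so that it can be tipped steeply later.

```bash
python3 -c "
from h import *
M=ori(88.75,-15); rows([([.532,.3543,.11],M),([.532,.3543,.027],M)])"
```

```text
[-0.141, -0.017, 0.188, -0.034, 0.262, 0.259]
[-0.141, -0.017, 0.271, -0.034, 0.262, 0.259]
```

```bash
python3 -m inch '[[[-0.04,-0.005,0.04,-0.01,0.1,0.1,-1],[-0.08,-0.01,0.08,-0.02,0.2,0.2,-1],[-0.12,-0.017,0.12,-0.034,0.262,0.259,-1],[-0.141,-0.017,0.15,-0.034,0.262,0.259,-1],[-0.141,-0.017,0.188,-0.034,0.262,0.259,-1],[-0.141,-0.017,0.188,-0.034,0.262,0.259,-1],[-0.141,-0.017,0.188,-0.034,0.262,0.259,-1],[-0.141,-0.017,0.188,-0.034,0.262,0.259,-1]]]' 60 |grep pos
python3 - <<'E'
from seg import *
s=st();print(np.round(s['joint_pos'],3))
rows([([.532,.3543,.027],ori(88.75,-15))])
a=imaging.camera('scene')[330:400,200:340]; b=imaging.camera('top')[150:270,140:260]
o=np.zeros((480,800,3),np.uint8); a=cv2.resize(a,None,fx=2.8,fy=2.8); o[:a.shape[0],:a.shape[1]]=a
b=cv2.resize(b,None,fx=3.2,fy=3.2,interpolation=2); o[:b.shape[0],400:400+b.shape[1]]=b; cv2.imwrite('pics/a9.png',o)
E
```

```text
position: [0.534, 0.3525, 0.114]
t 15.9 pos [0.534  0.3525 0.114 ] R [[-0.967, 0.025, -0.255], [0.024, 1.0, 0.009], [0.255, 0.003, -0.967]] F [-0.4  0.1  0.9] w 1.003 g 0.0
[-0.566  0.614 -0.02   1.366 -0.14   1.375  1.004]
[-0.02, 0.002, 0.085, 0.004, 0.004, -0.003]
```

View pics/a9.png

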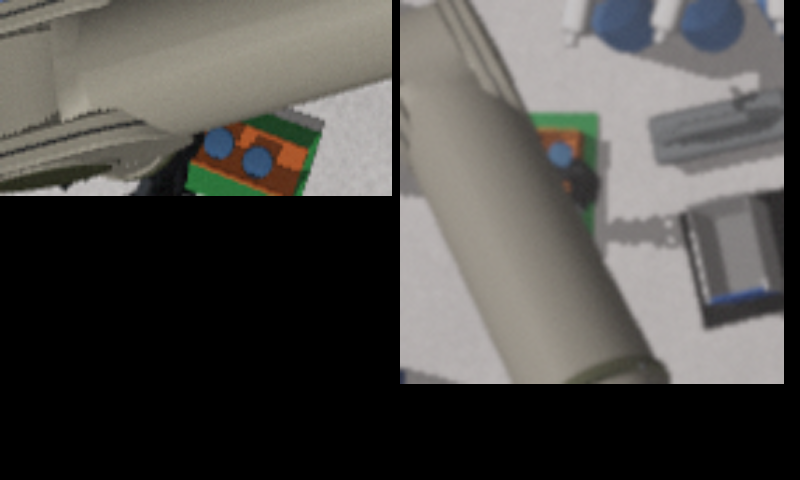

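The fingers straddle the tray, so I descend and grip.

```bash
python3 -m inch '[[[-0.005,0.002,0.025,0.004,0.004,-0.003,-1],[-0.011,0.002,0.05,0.004,0.004,-0.003,-1],[-0.016,0.002,0.07,0.004,0.004,-0.003,-1],[-0.02,0.002,0.084,0.004,0.004,-0.003,-1],[-0.02,0.002,0.084,0.004,0.004,-0.003,-1]]]' 50 |grep -E "pos|ft"
python3 -m inch '[[[0,0,0,0,0,0,0],[0,0,0,0,0,0,0.3],[0,0,0,0,0,0,0.6],[0,0,0,0,0,0,1],[0,0,0,0,0,0,1],[0,0,0,0,0,0,1],[0,0,0,0,0,0,1],[0,0,0,0,0,0,1]]]' 60
python3 -c "
from h import *
s=st();p=np.array(s['position']);M=R.from_quat(s['ee_rot']).as_matrix()
rows([(p+[0,0,.05],M),(p+[0,0,.2],M)])"
```

```text
position: [0.5303, 0.3539, 0.0236]
ft_force: [-0.8, -1.1, 0.5]
clock: 17.3
position: [0.5318, 0.3549, 0.026]
ee_rot: [0.011, 0.991, 0.001, -0.131]
ft_force: [0.6, 0.2, 6.1]
grip_width: 0.524
grasp_force: 62.6
t 17.3 pos [0.5318 0.3549 0.026 ] R [[-0.965, 0.022, -0.26], [0.021, 1.0, 0.005], [0.26, -0.001, -0.966]] F [0.6 0.2 6.1] w 0.524 g 62.6
[0.013, -0.0, -0.048, 0.0, 0.0, 0.0]
[0.052, -0.0, -0.193, 0.0, 0.0, 0.0]
```

```bash
cat >> h.py <<'E'
# tray in tool frame from grasp
def _g():
    Mt=R.from_euler('z',-1.25,degrees=True).as_matrix(); Q=R.from_euler('z',0).as_matrix()
    return Mt
TOOL0=(np.array([.5318,.3549,.026]),np.array([[-0.965,.022,-.26],[.021,1,.005],[.26,-.001,-.966]]))
TR0=(np.array([.532,.3543,.003]),_g())
REL_R=TOOL0[1].T@TR0[1]; REL_LIP=TOOL0[1].T@(TR0[0]+TR0[1]@[-.085,0,0]-TOOL0[0])
def lip_pose(lip,yaw,slope):
    """tool pose putting tray lip at lip, heading yaw, slope deg (lip down)"""
    U,_,V=np.linalg.svd(R.from_euler('zyx',[yaw,-slope,0],degrees=True).as_matrix()@REL_R.T); M=U@V
    return (np.array(lip)-M@REL_LIP,M)
E
python3 -m inch '[[[0.005,0,-0.019,0,0,0,1],[0.01,0,-0.038,0,0,0,1],[0.016,0,-0.058,0,0,0,1],[0.021,0,-0.077,0,0,0,1],[0.026,0,-0.097,0,0,0,1],[0.031,0,-0.116,0,0,0,1],[0.037,0,-0.135,0,0,0,1],[0.042,0,-0.155,0,0,0,1],[0.048,0,-0.178,0,0,0,1],[0.052,0,-0.193,0,0,0,1]]]' 60
python3 - <<'E'
from h import *
x=np.array([np.cos(np.radians(13.4)),np.sin(np.radians(13.4)),0]); B=np.array([.487,.152,0])
s=st();print(np.round(s['joint_pos'],3))
L=lambda a,z:B+a*x+[0,0,z]
rows([lip_pose(L(.06,.215),6,0),lip_pose(L(.015,.205),13.4,0),lip_pose(L(.015,.19),13.4,12)])
im=imaging.camera('scene'); print([q for q in spotter.look_for('tab1','scene')][:5])
E
```

```text
clock: 18.3
position: [0.5316, 0.3549, 0.2262]
ee_rot: [0.011, 0.991, 0.001, -0.132]
ft_force: [-0.1, 0.3, -3.2]
grip_width: 0.529
grasp_force: 61.9
t 18.3 pos [0.5316 0.3549 0.2262] R [[-0.965, 0.022, -0.261], [0.021, 1.0, 0.004], [0.261, -0.002, -0.965]] F [-0.1  0.3 -3.2] w 0.529 g 61.9
[-0.575  0.539 -0.015  1.241 -0.141  1.58   0.975]
[-0.095, -0.177, -0.038, 0.032, -0.001, -0.122]
[-0.054, -0.178, -0.016, 0.066, -0.001, -0.247]
[-0.047, -0.178, -0.016, 0.087, -0.21, -0.24]
[{'pixel': [291.4, 388.8], 'conf': 0.44}]
```

```bash
python3 -m inch '[[[-0.02,-0.02,-0.008,0,0,-0.02,1],[-0.04,-0.045,-0.016,0.008,0,-0.035,1],[-0.06,-0.075,-0.024,0.014,0,-0.055,1],[-0.075,-0.105,-0.03,0.02,0,-0.08,1],[-0.085,-0.135,-0.036,0.026,0,-0.1,1],[-0.095,-0.16,-0.038,0.032,0,-0.122,1],[-0.085,-0.175,-0.034,0.045,0,-0.17,1],[-0.07,-0.178,-0.024,0.055,0,-0.21,1],[-0.054,-0.178,-0.016,0.066,0,-0.247,1],[-0.054,-0.178,-0.016,0.066,0,-0.247,1]]]' 70 |grep -E "pos|wid|force"
python3 - <<'E'
from h import *
x=np.array([np.cos(np.radians(13.4)),np.sin(np.radians(13.4)),0]); B=np.array([.487,.152,0])
s=st();print(np.round(s['joint_pos'],3))
L=lambda a,z:B+a*x+[0,0,z]
rows([lip_pose(L(.015,.2-.01*(k>1)),13.4,a) for k,a in enumerate((8,16,24,32,40,48,55,60))])
a=imaging.camera('scene')[210:370,200:400]; b=imaging.camera('top')[150:260,180:290]
o=np.zeros((480,800,3),np.uint8); a=cv2.resize(a,None,fx=2.2,fy=2.2,interpolation=2); o[:a.shape[0],:a.shape[1]]=a
b=cv2.resize(b,None,fx=3.2,fy=3.2,interpolation=2); o[:b.shape[0],445:445+b.shape[1]]=b; cv2.imwrite('pics/b1.png',o)
E
```

```text
position: [0.5817, 0.1762, 0.2245]
ft_force: [0.6, 0.5, -1.1]
grip_width: 0.527
grasp_force: 73.4
t 19.4 pos [0.5817 0.1762 0.2245] R [[-0.937, -0.235, -0.258], [-0.226, 0.972, -0.063], [0.266, -0.001, -0.964]] F [ 0.6  0.5 -1.1] w 0.527 g 73.4
[-0.361  0.502  0.012  1.301 -0.035  1.606  1.461]
[0.004, -0.0, -0.009, 0.031, -0.142, 0.011]
[0.012, 0.001, -0.018, 0.062, -0.277, 0.02]
[0.019, 0.003, -0.016, 0.094, -0.413, 0.029]
[0.029, 0.005, -0.022, 0.125, -0.549, 0.037]
[0.04, 0.007, -0.027, 0.156, -0.685, 0.046]
[0.051, 0.009, -0.03, 0.188, -0.82, 0.055]
[0.061, 0.012, -0.031, 0.215, -0.939, 0.062]
[0.068, 0.013, -0.031, 0.235, -1.024, 0.068]
```

View pics/b1.png

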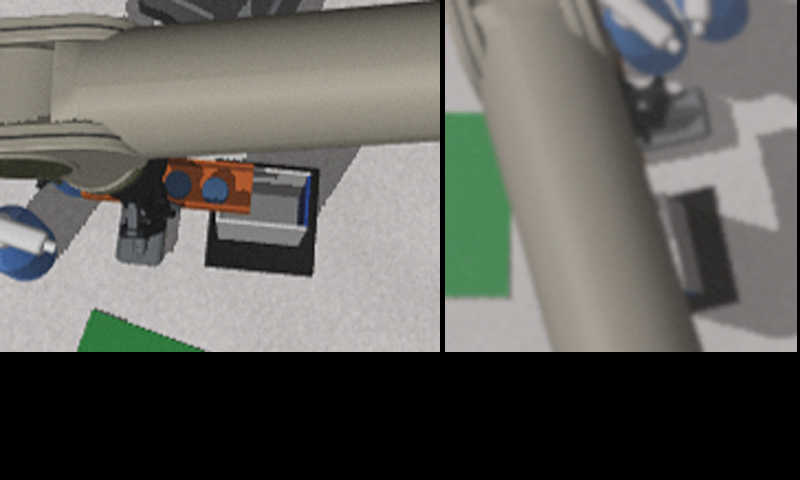

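The tray's lip (252,190) is where predicted, over the bin mouth and aligned laterally. I tip it about the lip.

```bash
python3 -m inch '[[[0.004,0,-0.009,0.031,-0.142,0.011,1],[0.012,0.001,-0.018,0.062,-0.277,0.02,1],[0.019,0.003,-0.016,0.094,-0.413,0.029,1],[0.029,0.005,-0.022,0.125,-0.549,0.037,1],[0.04,0.007,-0.027,0.156,-0.685,0.046,1],[0.051,0.009,-0.03,0.188,-0.82,0.055,1],[0.061,0.012,-0.031,0.215,-0.939,0.062,1],[0.061,0.012,-0.031,0.215,-0.939,0.062,1],[0.061,0.012,-0.031,0.215,-0.939,0.062,1],[0.061,0.012,-0.031,0.215,-0.939,0.062,1]]]' 70 |grep -E "pos|wid|force"
python3 - <<'E'
from h import *
x=np.array([np.cos(np.radians(13.4)),np.sin(np.radians(13.4)),0]); B=np.array([.487,.152,0])
s=st();print(np.round(s['joint_pos'],3))
L=lambda a,z:B+a*x+[0,0,z]
print((R.from_quat(s['ee_rot']).as_matrix()@REL_R)[:,0], np.array(s['position'])+R.from_quat(s['ee_rot']).as_matrix()@REL_LIP, L(.015,.19))
rows([lip_pose(L(.015,.19),13.4,a) for a in (55,60)])
a=imaging.camera('scene')[210:370,200:400]; b=imaging.camera('top')[150:260,180:290]
o=np.zeros((480,800,3),np.uint8); a=cv2.resize(a,None,fx=2.2,fy=2.2,interpolation=2); o[:a.shape[0],:a.shape[1]]=a
b=cv2.resize(b,None,fx=3.2,fy=3.2,interpolation=2); o[:b.shape[0],445:445+b.shape[1]]=b; cv2.imwrite('pics/b2.png',o)
E
```

```text
position: [0.5329, 0.1755, 0.2726]
ft_force: [0.2, -0.7, -1.2]
grip_width: 0.527
grasp_force: 73.5
t 20.5 pos [0.5329 0.1755 0.2726] R [[-0.751, -0.128, 0.647], [-0.22, 0.973, -0.063], [-0.622, -0.19, -0.76]] F [ 0.2 -0.7 -1.2] w 0.527 g 73.5
[-0.526 -0.177 -0.128  2.123  0.667  0.758  0.719]
[0.55692809 0.22885754 0.7979636 ] [0.5045845  0.15544978 0.19187899] [0.50159164 0.15547622 0.19      ]
[0.003, 0.001, -0.0, -0.002, 0.001, -0.004]
[0.007, 0.001, -0.007, 0.017, -0.084, 0.002]
```

View pics/b2.png

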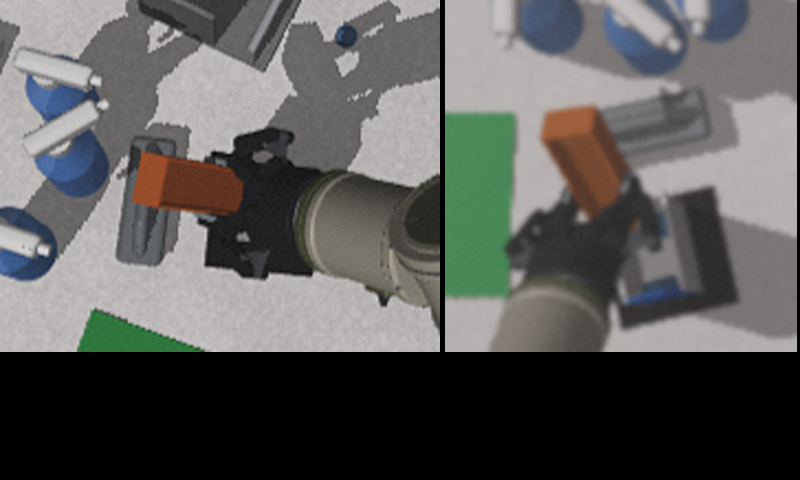

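The tray is steep and looks empty, with tablets visible in the bin. My helper mixed up the Euler order, which gave a slight roll; I fix that, give it a little more slope and a small shake, then level off.

```bash
sed -i "s/from_euler('zyx'/from_euler('ZYX'/" h.py
python3 - <<'E'
from h import *
x=np.array([np.cos(np.radians(13.4)),np.sin(np.radians(13.4)),0]); B=np.array([.487,.152,0])
L=lambda a,z:B+a*x+[0,0,z]
rows([lip_pose(L(.012,.195),13.4,60),lip_pose(L(.012,.2),13.4,40),lip_pose(L(.015,.205),13.4,20),lip_pose(L(.015,.21),13.4,0)])
E
```

```text
[0.008, -0.014, -0.013, -0.21, -0.107, 0.052]
[-0.009, -0.01, 0.01, -0.216, 0.24, 0.015]
[-0.018, -0.004, 0.038, -0.218, 0.588, -0.024]
[-0.014, 0.001, 0.063, -0.215, 0.936, -0.063]
```

```bash
python3 -m inch '[[[0.004,-0.007,-0.008,-0.1,-0.05,0.025,1],[0.008,-0.014,-0.013,-0.21,-0.107,0.052,1],[0.008,-0.014,-0.013,-0.21,-0.107,0.052,1],[0.012,-0.014,-0.017,-0.21,-0.107,0.052,1],[0.008,-0.014,-0.013,-0.21,-0.107,0.052,1],[0.012,-0.014,-0.017,-0.21,-0.107,0.052,1],[0.008,-0.014,-0.013,-0.21,-0.107,0.052,1],[0.008,-0.014,-0.013,-0.21,-0.107,0.052,1],[0.008,-0.014,-0.013,-0.21,-0.107,0.052,1]]]' 70 |grep -E "pos|wid|force"
python3 -m inch '[[[0,0,0,0,0.14,0,1],[0,0,0,0,0.28,0,1],[-0.02,0.005,0.025,0,0.42,-0.04,1],[-0.025,0.01,0.04,0,0.56,-0.06,1],[-0.027,0.011,0.05,0,0.7,-0.08,1],[-0.025,0.013,0.064,0,0.84,-0.1,1],[-0.022,0.015,0.076,0,1.04,-0.115,1],[-0.022,0.015,0.076,0,1.04,-0.115,1],[-0.022,0.015,0.076,0,1.04,-0.115,1]]]' 70 |grep -E "pos|wid|force"
python3 - <<'E'
from h import *
s=st();print(np.round(s['joint_pos'],3))
M=R.from_quat(s['ee_rot']).as_matrix(); print(M@REL_R)
x=np.array([np.cos(np.radians(13.4)),np.sin(np.radians(13.4)),0]); B=np.array([.487,.152,0])
L=lambda a,z:B+a*x+[0,0,z]
print(np.array(s['position'])+M@REL_LIP)
# back to rest pose: target tool pose for tray at TR0
rows([lip_pose(L(.09,.21),8,0),(TOOL0[0]+[0,0,.19],lip_pose([0,0,0],-1.25,0)[1])])
E
```

```text
position: [0.5193, 0.1611, 0.2792]
ft_force: [0.6, 0.1, -2.2]
grip_width: 0.52
grasp_force: 73.6
position: [0.5837, 0.192, 0.238]
ft_force: [-0.2, -0.5, -2.2]
grip_width: 0.525
grasp_force: 73.5
t 22.4 pos [0.5837 0.192  0.238 ] R [[-0.913, -0.335, -0.235], [-0.316, 0.942, -0.115], [0.26, -0.031, -0.965]] F [-0.2 -0.5 -2.2] w 0.525 g 73.5
[-0.615  0.518  0.322  1.281 -0.12   1.629  1.606]
[[ 9.41883767e-01 -3.34538990e-01 -9.88789251e-03]
 [ 3.34881390e-01  9.42145184e-01  2.84773761e-02]
 [ 2.27187275e-05 -3.05047427e-02  9.99924131e-01]]
[0.50425123 0.16238151 0.21505984]
[-0.067, -0.031, -0.012, -0.082, 0.003, 0.187]
[-0.01, 0.171, 0.015, -0.123, 0.006, 0.343]
```

```bash
python3 -m inch '[[[-0.03,-0.015,-0.006,-0.04,0,0.09,1],[-0.06,-0.025,-0.012,-0.08,0.003,0.187,1],[-0.06,0.01,-0.01,-0.09,0.003,0.22,1],[-0.05,0.05,-0.005,-0.1,0.004,0.26,1],[-0.04,0.09,0,-0.11,0.005,0.3,1],[-0.025,0.13,0.01,-0.123,0.006,0.343,1],[-0.01,0.16,0.015,-0.123,0.006,0.343,1],[-0.01,0.171,0.015,-0.123,0.006,0.343,1],[-0.01,0.171,0.015,-0.123,0.006,0.343,1]]]' 70 |grep -E "pos|wid|force"
python3 - <<'E'
from h import *
s=st()
rows([(TOOL0[0]+[0,0,.03],lip_pose([0,0,0],-1.25,0)[1]),(TOOL0[0]+[0,0,.004],lip_pose([0,0,0],-1.25,0)[1])])
a=imaging.camera('scene')[150:400,200:420]; b=imaging.camera('top')[130:260,150:290]
o=np.zeros((500,800,3),np.uint8); a=cv2.resize(a,None,fx=2,fy=2,interpolation=2); o[:a.shape[0],:a.shape[1]]=a
b=cv2.resize(b,None,fx=2.5,fy=2.5,interpolation=2); o[:b.shape[0],445:445+b.shape[1]]=b; cv2.imwrite('pics/b3.png',o)
E
```

```text
position: [0.5303, 0.3563, 0.2204]
ft_force: [-0.3, 0.5, -1.0]
grip_width: 0.524
grasp_force: 73.5
t 23.3 pos [0.5303 0.3563 0.2204] R [[-0.967, 0.019, -0.254], [0.017, 1.0, 0.009], [0.254, 0.005, -0.967]] F [-0.3  0.5 -1. ] w 0.524 g 73.5
[-0.043, -0.002, 0.159, 0.005, 0.006, 0.004]
[-0.05, -0.002, 0.184, 0.005, 0.006, 0.004]
```

View pics/b3.png

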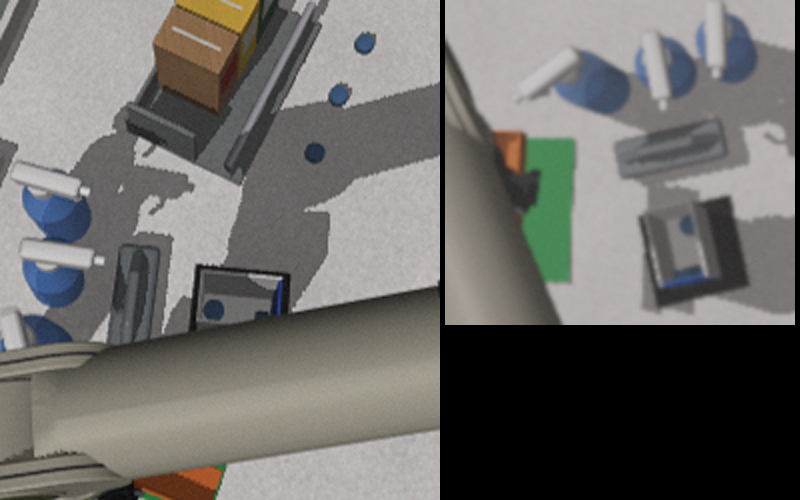

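The bin holds tablets (blue spots at (213,310) in the scene crop and (688,228) in the top crop) and the tray is near its mat. But the trigger heads have turned and the left bottle may have shifted, probably brushed by the tray's far end. I've also already viewed 17 pictures, past the limit of 14, so from here I measure numerically only. Next I quantify the bottles.

```bash
python3 - <<'E'
from seg import *
a0={c:cv2.imread(f'pics/{c}0.png').astype(int) for c in('top','scene')}
roi={'top':(190,130,275,180),'scene':(170,225,250,345)}
for c in('top','scene'):
    im=imaging.camera(c).astype(int)
    np.save(f'/tmp/{c}_now.npy',im)
    for n,I in(('start',a0[c]),('now',im)):
        b,g,r=I[...,0],I[...,1],I[...,2]
        for q in seg(I,(b>r+30),roi[c],40): print(c,n,'body',q[0].round(1),q[1],at(c,q[0],.09)[:2])
        for q in seg(I,(I.min(2)>195),roi[c],15): print(c,n,'head',q[0].round(1),q[1],at(c,q[0],.21)[:2],'ext',q[2].min(0),q[2].max(0))
    print(c,[(q['pixel'],round(q['conf'],2)) for q in spotter.look_for('spray1',c)])
E
```

```text
top start body [208.5 154.2] 248 [0.7306 0.2793]
top start body [236.4 154.7] 246 [0.7297 0.1873]
top start body [267.3 151.3] 155 [0.7417 0.0859]
top now body [208.2 165.2] 314 [0.6938 0.279 ]
top now body [267.2 151.3] 164 [0.7416 0.086 ]
top now body [243.  156.5] 137 [0.7236 0.1656]
top [([204.1, 166.1], 0.95), ([260.7, 149.2], 0.75), ([237.3, 153.3], 0.58)]
scene start body [228.8 258.4] 573 [0.7453 0.1185]
scene start body [219.4 291.3] 515 [0.7357 0.2047]
scene start body [207.  324.3] 513 [0.7335 0.2893]
scene now body [228.8 258.8] 555 [0.745  0.1196]
scene now body [223.9 293.4] 485 [0.7231 0.2059]
scene now body [223.2 313.4] 112 [0.7059 0.252 ]
scene now body [221.9 273.6] 63 [0.7471 0.1611]
scene now head [211.6 281.5] 117 [0.7334 0.2009] ext [195 279] [227 285]
scene now head [227.8 244.3] 40 [0.7317 0.1079] ext [216 241] [237 248]
scene [([213.6, 312.5], 0.94), ([219.1, 287.6], 0.69), ([226.6, 251.0], 0.66)]
```

```bash
python3 -m inch '[[[-0.007,-0.002,0.03,0.005,0.006,0.004,1],[-0.016,-0.002,0.06,0.005,0.006,0.004,1],[-0.024,-0.002,0.09,0.005,0.006,0.004,1],[-0.032,-0.002,0.12,0.005,0.006,0.004,1],[-0.043,-0.002,0.159,0.005,0.006,0.004,1],[-0.047,-0.002,0.174,0.005,0.006,0.004,1],[-0.05,-0.002,0.184,0.005,0.006,0.004,1],[-0.05,-0.002,0.184,0.005,0.006,0.004,1]]]' 70 |grep -E "pos|wid|force"
python3 -m inch '[[[-0.001,0,0.002,0,0,0,1],[-0.001,0,0.002,0,0,0,1]]]' |grep -E "pos|ft"
python3 -m inch '[[[-0.001,0,0.002,0,0,0,1],[-0.001,0,0.002,0,0,0,1]]]' |grep -E "pos|ft"
python3 -c "
from h import *
s=st();p=np.array(s['position']);M=R.from_quat(s['ee_rot']).as_matrix();print(M@REL_R)
rows([(p+[0,0,.04],M),(p+[-.05,0,.08],ori(88.75,0)),(p+[-.13,0,.2],ori(88.75,0))])"
```

```text
position: [0.5329, 0.3522, 0.0281]
ft_force: [-0.3, -0.2, -1.7]
grip_width: 0.525
grasp_force: 73.5
position: [0.5339, 0.3529, 0.0276]
ft_force: [-0.7, 0.1, -0.9]
position: [0.5341, 0.353, 0.026]
ft_force: [-1.9, -1.8, 8.5]
t 24.8 pos [0.5341 0.353  0.026 ] R [[-0.965, 0.025, -0.261], [0.024, 1.0, 0.004], [0.261, -0.002, -0.965]] F [-1.9 -1.8  8.5] w 0.524 g 74.7
[[ 0.99934589  0.02486076  0.00134256]
 [-0.02443869  0.99993163  0.00136248]
 [-0.00106197 -0.00175982  1.0003766 ]]
[0.01, -0.0, -0.039, 0.0, 0.0, 0.0]
[0.069, -0.001, -0.064, -0.002, -0.264, -0.003]
[0.178, -0.004, -0.159, -0.002, -0.264, -0.003]
```

The tray touches down (8 N). I release it and retreat toward the robot, away from the bottles.

```bash
python3 -m inch '[[[0,0,0,0,0,0,0.5],[0,0,0,0,0,0,0],[0,0,0,0,0,0,-0.5],[0,0,0,0,0,0,-1],[0,0,0,0,0,0,-1],[0,0,0,0,0,0,-1]]]' |grep -E "pos|ft|wid"
python3 -m inch '[[[0.005,0,-0.02,0,0,0,-1],[0.01,0,-0.039,0,0,0,-1],[0.03,0,-0.05,0,-0.09,0,-1],[0.05,0,-0.057,0,-0.18,0,-1],[0.069,0,-0.064,0,-0.264,0,-1],[0.11,0,-0.1,0,-0.264,0,-1],[0.178,0,-0.159,0,-0.264,0,-1],[0.178,0,-0.159,0,-0.264,0,-1],[0.178,0,-0.159,0,-0.264,0,-1]]]' |grep -E "pos|ft|wid"
python3 -m inch '[[[0,0.05,0,0,0,0,-1],[0,0.1,0,0,0,0,-1],[0,0.15,0,0,0,0,-1],[0,0.15,0,0,0,0,-1],[0,0.15,0,0,0,0,-1]]]' |grep -E "pos|ft|wid"
cat > m.py <<'E'
from seg import *
a0={c:cv2.imread(f'pics/{c}0.png').astype(int) for c in('top','scene')}
roi={'top':(180,130,280,180),'scene':(170,225,260,345)}
for c in('top','scene'):
    im=imaging.camera(c).astype(int); cv2.imwrite(f'pics/m_{c}.png',im)
    for n,I in(('start',a0[c]),('now',im)):
        b,g,r=I[...,0],I[...,1],I[...,2]
        for q in seg(I,(b>r+30),roi[c],40): print(c,n,'body',q[0].round(1),q[1],at(c,q[0],.09)[:2])
        for q in seg(I,(I.min(2)>185),roi[c],25): print(c,n,'head',q[0].round(1),q[1],at(c,q[0],.21)[:2],'ext',q[2].min(0),q[2].max(0))
        print(c,n,'bluespots',[(q[0].round(1).tolist(),int(q[1])) for q in seg(I,(b>r+30),(160,170,420,400) if c=='top' else (200,150,400,400),8)])
E
python3 m.py
```

```text
position: [0.5335, 0.3525, 0.0239]
ft_force: [0.4, -0.3, 0.6]
grip_width: 0.996
position: [0.4022, 0.3591, 0.2297]
ft_force: [0.7, -0.0, -0.0]
grip_width: 0.997
position: [0.4068, 0.5071, 0.2218]
ft_force: [0.1, -0.6, 0.2]
grip_width: 1.001
top start body [208.5 154.2] 248 [0.7306 0.2793]
top start body [236.4 154.7] 246 [0.7297 0.1873]
top start body [267.3 151.3] 155 [0.7417 0.0859]
top start head [193.6 148.6] 31 [0.723  0.2985] ext [192 139] [195 156]
top start bluespots [([314.4, 190.4], 91), ([349.2, 240.8], 39), ([376.0, 244.6], 39), ([321.9, 238.7], 38), ([189.6, 198.0], 34), ([187.6, 217.5], 33), ([186.4, 228.6], 33)]
top now body [210.2 164.8] 272 [0.6955 0.2727]
top now body [241.7 156.7] 181 [0.7231 0.17  ]
top now body [267.3 151.1] 159 [0.7423 0.0859]
top now head [229.2 149. ] 45 [0.7225 0.1908] ext [227 138] [232 160]
top now head [256.3 143.2] 30 [0.741  0.1088] ext [256 132] [257 152]
top now bluespots [([245.6, 241.6], 57), ([213.4, 171.3], 50), ([322.0, 238.6], 39), ([349.2, 240.8], 39), ([376.0, 244.6], 39)]
scene start body [228.8 258.4] 573 [0.7453 0.1185]
scen
[... 623 characters left out ...]
now body [225.1 292.1] 518 [0.7214 0.2017]
scene now body [225.3 323.4] 492 [0.6916 0.2727]
scene now head [218.9 277.7] 143 [0.7212 0.1873] ext [202 274] [234 282]
scene now head [223.8 241.7] 114 [0.743  0.1053] ext [207 237] [238 247]
scene now head [209.  329.7] 102 [0.6973 0.3009] ext [203 311] [215 340]
scene now head [178.8 268.6] 51 [0.8162 0.1979] ext [172 252] [187 282]
scene now bluespots [([228.7, 258.6], 588), ([225.1, 292.1], 518), ([225.3, 323.4], 492), ([357.1, 225.9], 71), ([369.0, 197.1], 67), ([381.8, 171.2], 66), ([339.0, 301.0], 51), ([202.6, 325.3], 39)][ WARN:0@1.309] global loadsave.cpp:1063 imwrite_ Unsupported depth image for selected encoder is fallbacked to CV_8U.
```

The tray is empty and back on its mat, and the arm is clear. Bottle 1 slid about 40 mm and bottle 2 about 14 mm. I fit a cylinder model to get accurate bottle poses and check the brush and tray too, since this needs mending.

```bash
cat > fit.py <<'E'
from seg import *
from scipy.optimize import minimize
def sil(c,x,y,h):
    a=np.linspace(0,2*np.pi,40); P=[px(c,[x+.036*np.cos(t),y+.036*np.sin(t),z]) for z in(0,h) for t in a]
    m=np.zeros((400,640),np.uint8); cv2.fillConvexPoly(m,np.round(cv2.convexHull(np.array(P,np.float32))*16).astype(np.int32).reshape(-1,1,2),255,shift=4); return m>0
def fit(I,x0,h):
    cams=('scene','top'); ms={}
    for c in cams:
        i=I[c]; b,r=i[...,0],i[...,2]; cen=px(c,[*x0,.1]); m=np.zeros((400,640),bool)
        ok=(b>r+22)|(i.min(2)>175)
        yy,xx=np.mgrid[:400,:640]; ms[c]=(b>r+22)
    def cost(p):
        t=0
        for c in cams:
            s=sil(c,p[0],p[1],h); t+= (s&~ms[c]).sum()/s.sum()
            # edge band outside: penalise blue just outside
            d=cv2.dilate(s.astype(np.uint8),np.ones((5,5)))>0
            t+= (d&~s&ms[c]).sum()/s.sum()
        return t
    best=min(((cost((x0[0]+dx,x0[1]+dy)),x0[0]+dx,x0[1]+dy) for dx in np.arange(-.03,.031,.003) for dy in np.arange(-.03,.031,.003)))
    return best
E
python3 - <<'E'
from fit import *
A={c:cv2.imread(f'pics/{c}0.png').astype(int) for c in('top','scene')}
N={c:cv2.imread(f'pics/m_{c}.png').astype(int) for c in('top','scene')}
for h in(.14,):
  for n,I,P in(('s',A,[(.732,.285),(.732,.196),(.742,.105)]),('n',N,[(.693,.273),(.722,.19),(.742,.105)])):
    for p in P: print(h,n,np.round(fit(I,p,h),3))
print('brush',world('scene',[(261,272.7),(279,272.7),(272,330),(254,330)],.06).round(3).tolist())
I=N['scene'];b,g,r=I[...,0],I[...,1],I[...,2]
w=world('scene',np.vstack([q[2] for q in seg(I,(r>g+40)&(r>b+30),(200,330,340,400))]),.02);print('tray scene',cv2.minAreaRect((w*1000).astype(np.float32)))
I=N['top'];b,g,r=I[...,0],I[...,1],I[...,2]
w=world('top',np.vstack([q[2] for q in seg(I,(r>g+40)&(r>b+30),(165,170,215,260))]),.02);print('tray',cv2.minAreaRect((w*1000).astype(np.float32)))
w=world('top',np.vstack([q[2] for q in seg(I,((g>r+25)&(g>b+25))|((r>g+40)&(r>b+30)),(165,170,215,260))]),.003);print('rest',cv2.minAreaRect((w*1000).astype(np.float32)))
E
```

```text
0.14 s [1.023 0.738 0.288]
0.14 s [0.999 0.744 0.196]
0.14 s [1.031 0.754 0.102]
0.14 n [0.943 0.705 0.279]
0.14 n [1.059 0.731 0.187]
0.14 n [1.035 0.751 0.105]
brush [[0.659, 0.122], [0.614, 0.106], [0.581, 0.248], [0.623, 0.263]]
tray scene ((539.322509765625, 353.23822021484375), (46.769805908203125, 170.97100830078125), 88.73062133789062)
tray ((537.124267578125, 351.176513671875), (35.777381896972656, 167.21629333496094), 88.58943939208984)
rest ((541.7230224609375, 362.53265380859375), (83.16139221191406, 197.0747833251953), 89.68656158447266)
```

The tray is laid back properly. I'll gently push bottle 1 back with the closed fingertips held low, with the tool tilted so the gripper body stays clear.

```bash
python3 - <<'E'
from h import *
M=ori(105.2,38); d=np.array([.965,.263,0])
p=np.array([.638,.2605,.068]); q=p-.10*M[:,2]
print(q); rows([(q,M)])
E
```

```text
[0.57858765 0.24435802 0.14680108]
[-0.178, -0.256, 0.077, -0.101, -0.66, -0.279]
```

```bash
python3 - <<'E'
from h import *
M=ori(105.2,38)
p=np.array([.638,.2605,.068])
rows([(p-.06*M[:,2]+[0,.0,.1],M)])
E
python3 -m inch '[[[0,0,-0.02,0,0,0,1],[-0.05,-0.05,-0.02,-0.02,-0.13,-0.05,1],[-0.09,-0.1,-0.02,-0.04,-0.26,-0.1,1],[-0.13,-0.15,-0.01,-0.06,-0.39,-0.16,1],[-0.17,-0.2,0,-0.08,-0.52,-0.22,1],[-0.202,-0.255,0.008,-0.101,-0.66,-0.279,1],[-0.202,-0.255,0.008,-0.101,-0.66,-0.279,1],[-0.202,-0.255,0.008,-0.101,-0.66,-0.279,1],[-0.202,-0.255,0.008,-0.101,-0.66,-0.279,1]]]' 40 | grep -E "pos|ft"
python3 - <<'E'
from h import *
s=st();print(np.round(s['joint_pos'],3))
M=ori(105.2,38); p=np.array([.638,.2605,.068]); d=np.array([.965,.263,0])
rows([(p-.06*M[:,2]+[0,0,.1],M),(p-.06*M[:,2],M),(p,M),([.685,.2735,.068],M)])
E
```

```text
[-0.201, -0.249, 0.009, -0.101, -0.66, -0.279]
position: [0.6045, 0.2397, 0.2162]
ft_force: [-0.4, 0.3, 0.4]
t 27.8 pos [0.6045 0.2397 0.2162] R [[-0.763, -0.255, 0.595], [-0.2, 0.967, 0.158], [-0.615, 0.002, -0.788]] F [-0.4  0.3  0.4] w -0.001 g 0.0
[-1.043  0.021  0.524  2.05   0.349  0.452  1.039]
[-0.0, 0.011, 0.001, -0.003, -0.001, -0.007]
[0.061, 0.011, 0.08, -0.003, -0.001, -0.007]
[0.061, 0.011, 0.14, -0.003, -0.001, -0.007]
[0.023, 0.012, 0.17, -0.003, -0.001, -0.007]
```

```bash
python3 -m inch '[[[0.03,0.011,0.04,0,0,-0.007,1],[0.061,0.011,0.08,0,0,-0.007,1],[0.061,0.011,0.11,0,0,-0.007,1],[0.061,0.011,0.14,0,0,-0.007,1],[0.061,0.011,0.14,0,0,-0.007,1]]]' 40 | grep -E "pos|ft"
python3 -m inch '[[[-0.004,0,0.003,0,0,0,1],[-0.008,0,0.006,0,0,0,1],[-0.012,0,0.009,0,0,0,1],[-0.016,0,0.012,0,0,0,1],[-0.02,0,0.016,0,0,0,1],[-0.024,0.001,0.019,0,0,0,1],[-0.028,0.001,0.022,0,0,0,1],[-0.032,0.001,0.025,0,0,0,1],[-0.036,0.001,0.028,0,0,0,1],[-0.036,0.001,0.028,0,0,0,1]]]' | grep -E "pos|ft"
python3 - <<'E'
from fit import *
for c in('top','scene'): cv2.imwrite(f'pics/m2_{c}.png',imaging.camera(c))
N={c:cv2.imread(f'pics/m2_{c}.png').astype(int) for c in('top','scene')}
for p in((.715,.283),(.731,.187)): print(np.round(fit(N,p,.14),3))
I=N['scene'];b,r=I[...,0],I[...,2]
for q in seg(I,(b>r+30),(170,225,260,345),40): print('body',q[0].round(1),q[1],at('scene',q[0],.09)[:2])
E
```

```text
position: [0.6362, 0.2663, 0.065]
ft_force: [-0.8, -0.7, -0.1]
position: [0.6809, 0.2805, 0.0685]
ft_force: [0.4, 0.2, 0.2]
[0.946 0.733 0.286]
[1.057 0.731 0.187]
body [228.8 258.7] 589 [0.7453 0.1194]
body [213.8 322.3] 528 [0.7196 0.2793]
body [225.1 292. ] 521 [0.7214 0.2016]
```

Bottle 1 is nearly home. I push it 6 mm further, then retract and do the same for bottle 2.

```bash
python3 -m inch '[[[-0.003,0,0.002,0,0,0,1],[-0.005,0,0.004,0,0,0,1],[-0.005,0,0.004,0,0,0,1]]]' | grep -E "pos|ft"
python3 -m inch '[[[0.02,0,-0.02,0,0,0,1],[0.02,0,-0.06,0,0,0,1],[-0.01,0,-0.1,0,0,0,1],[-0.05,-0.03,-0.13,0,0,0,1],[-0.05,-0.06,-0.13,0,0,0,1],[-0.05,-0.09,-0.13,0,0,0,1],[-0.05,-0.1,-0.13,0,0,0,1],[-0.05,-0.1,-0.13,0,0,0,1]]]' | grep -E "pos|ft"
python3 - <<'E'
from fit import *
st()
for c in('top','scene'): cv2.imwrite(f'pics/m2_{c}.png',imaging.camera(c))
N={c:cv2.imread(f'pics/m2_{c}.png').astype(int) for c in('top','scene')}
for p in((.735,.283),(.731,.187)): print(np.round(fit(N,p,.14),3))
for c in('scene','top'):
  I=N[c];b,r=I[...,0],I[...,2]
  for q in seg(I,(b>r+30),(170,225,260,345) if c=='scene' else (180,130,280,180),40): print('body',q[0].round(1),q[1],at(c,q[0],.09)[:2])
M=ori(90+30,35); d=np.array([.866,.5,0]); p=np.array([.731,.187,.08])-.062*d; e=np.array([.743,.195,.08])-.055*d
rows([(p-.05*M[:,2]+[0,0,.08],M),(p-.05*M[:,2],M),(p,M),(e,M)])
E
```

```text
position: [0.6867, 0.2823, 0.0684]
ft_force: [0.1, -0.9, -0.5]
position: [0.6747, 0.1727, 0.2022]
ft_force: [0.7, 0.4, -0.6]
t 30.5 pos [0.6747 0.1727 0.2022] R [[-0.759, -0.265, 0.594], [-0.211, 0.964, 0.16], [-0.616, -0.003, -0.788]] F [ 0.7  0.4 -0.6] w 0.002 g 0.0
[0.905 0.735 0.286]
[1.371 0.716 0.178]
body [211.9 322.3] 565 [0.724  0.2809]
body [228.5 289.5] 415 [0.7158 0.1929]
body [226.4 255. ] 386 [0.7547 0.1124]
body [208.6 155.1] 302 [0.7277 0.2788]
body [267.4 151.2] 165 [0.7422 0.0856]
body [230.6 157.1] 43 [0.7214 0.2064]
[0.024, -0.027, -0.018, -0.152, 0.051, -0.2]
[0.073, -0.027, 0.045, -0.152, 0.051, -0.2]
[0.077, -0.02, 0.095, -0.152, 0.051, -0.2]
[0.06, -0.014, 0.107, -0.152, 0.051, -0.2]
```

```bash
python3 -m inch '[[[0.03,-0.01,-0.025,-0.05,0.02,-0.07,1],[0.05,-0.027,-0.03,-0.1,0.04,-0.14,1],[0.07,-0.027,0,-0.152,0.051,-0.2,1],[0.073,-0.027,0.045,-0.152,0.051,-0.2,1],[0.074,-0.027,0.045,-0.152,0.051,-0.2,1]]]' | grep -E "pos|ft"
python3 - <<'E'
from fit import *
st()
for c in('top','scene'): cv2.imwrite(f'pics/m2_{c}.png',imaging.camera(c))
N={c:cv2.imread(f'pics/m2_{c}.png').astype(int) for c in('top','scene')}
for p in((.731,.187),): print(np.round(fit(N,p,.14),3))
for c in('scene','top'):
  I=N[c];b,r=I[...,0],I[...,2]
  for q in seg(I,(b>r+30),(170,225,260,345) if c=='scene' else (180,130,280,180),40): print('body',q[0].round(1),q[1],at(c,q[0],.09)[:2])
M=ori(90+30,35); d=np.array([.866,.5,0]); p=np.array([.731,.187,.08])-.062*d; e=np.array([.743,.195,.08])-.055*d
rows([(p,M),(e,M)])
E
```

```text
position: [0.6513, 0.1419, 0.1179]
ft_force: [-1.3, 0.2, -0.1]
t 31.1 pos [0.6513 0.1419 0.1179] R [[-0.71, -0.502, 0.494], [-0.412, 0.865, 0.287], [-0.572, 0.001, -0.821]] F [-1.3  0.2 -0.1] w 0.001 g 0.0
[0.994 0.716 0.178]
body [232.  287.5] 591 [0.7094 0.1855]
body [211.9 322.3] 566 [0.724  0.2808]
body [226.5 255.1] 388 [0.7544 0.1126]
body [208.5 155.1] 296 [0.7275 0.2792]
body [267.3 151.2] 168 [0.7422 0.0858]
body [236.7 163.1] 151 [0.7015 0.1858]
[-0.004, -0.001, 0.048, 0.002, -0.005, 0.0]
[-0.021, -0.0, 0.06, 0.002, -0.005, 0.0]
```

```bash
python3 - <<'E'
from h import *
M=ori(120,35); d=np.array([.866,.5,0])
a=np.array([.662,.1475,.08]); e=np.array([.744,.196,.08])-.053*d
rows([([.640,.1365,.08],M),(a,M),(e,M)])
E
```

```text
[0.031, 0.001, 0.024, 0.002, -0.005, 0.0]
[0.011, -0.001, 0.038, 0.002, -0.005, 0.0]
[-0.024, 0.0, 0.062, 0.002, -0.005, 0.0]
```

```bash
python3 -m inch '[[[0.031,0,0.024,0,0,0,1],[0.011,0,0.038,0,0,0,1],[0.005,0,0.042,0,0,0,1],[0,0,0.046,0,0,0,1],[-0.006,0,0.05,0,0,0,1],[-0.012,0,0.054,0,0,0,1],[-0.018,0,0.058,0,0,0,1],[-0.024,0,0.062,0,0,0,1],[-0.024,0,0.062,0,0,0,1]]]' | grep -E "pos|ft"
python3 -m inch '[[[0.02,0,-0.014,0,0,0,1],[0.04,0,-0.028,0,0,0,1],[0.06,0,-0.05,0,0,0,1],[0.06,0,-0.1,0,0,0,1],[0.04,-0.02,-0.17,0,0.13,0,1],[0.04,-0.04,-0.22,0,0.26,0,1],[0.04,-0.06,-0.22,0,0.4,0,1],[0.04,-0.06,-0.22,0,0.5,0,1],[0.04,-0.06,-0.22,0,0.6,0,-1],[0.04,-0.06,-0.22,0,0.6,0,-1]]]' | grep -E "pos|ft"
python3 - <<'E'
from fit import *
st()
for c in('top','scene'): cv2.imwrite(f'pics/m2_{c}.png',imaging.camera(c))
N={c:cv2.imread(f'pics/m2_{c}.png').astype(int) for c in('top','scene')}
for p in((.735,.283),(.738,.19),(.75,.105)): print(np.round(fit(N,p,.14),3))
for c in('scene','top'):
  I=N[c];b,r=I[...,0],I[...,2]
  for q in seg(I,(b>r+30),(170,225,260,345) if c=='scene' else (180,130,280,180),40): print('body',q[0].round(1),q[1],at(c,q[0],.09)[:2])
  print([(q[0].round(1).tolist(),int(q[1]),at(c,q[0],.009)[:2].tolist()) for q in seg(I,(b>r+30),(220,200,400,260) if c=='top' else (260,150,400,345),8)])
E
```

```text
position: [0.7004, 0.1693, 0.0842]
ft_force: [-0.4, 0.8, 0.5]
position: [0.593, 0.0388, 0.2407]
ft_force: [0.1, 1.2, -0.5]
t 33.1 pos [0.593  0.0388 0.2407] R [[-0.865, -0.502, 0.008], [-0.502, 0.865, 0.004], [-0.009, -0.0, -1.0]] F [ 0.1  1.2 -0.5] w 0.327 g 0.0
[0.903 0.735 0.286]
[1.024 0.75  0.193]
[1.295 0.753 0.105]
body [219.3 289.4] 618 [0.7378 0.2003]
body [211.9 322.3] 565 [0.724  0.2809]
body [229.3 257. ] 482 [0.7456 0.1149]
[([357.1, 226.0], 70, [0.4580670421228997, -0.09896892964072684]), ([339.1, 300.9], 52, [0.4424948526988693, 0.11680611012600015]), ([309.3, 305.4], 10, [0.5137696783089176, 0.15391998495206397])]
body [208.3 155. ] 294 [0.7281 0.2796]
body [232.1 154.3] 149 [0.7308 0.2016]
body [267.3 145.6] 75 [0.7609 0.086 ]
[([243.8, 242.0], 40, [0.44409669661435164, 0.16848150116089144]), ([349.2, 240.8], 39, [0.4492519854561545, -0.19127226779158507]), ([376.0, 244.6], 39, [0.43681353393643757, -0.2829123190742308]), ([321.9, 238.7], 38, [0.45638180510944293, -0.09788971127326507])]
```

All bottles are back within about 6 mm of where they started, and the strays haven't moved. Now the strays.

```bash
python3 -c "
from h import *
M=ori(103.4);rows([([.457,-.0985,.15],M),([.457,-.0985,.02],M)])"
```

```text
[0.186, -0.05, 0.088, 0.002, 0.012, 0.29]
[0.187, -0.05, 0.218, 0.002, 0.012, 0.29]
```

```bash
python3 -m inch '[[[0.05,-0.015,0.02,0,0.01,0.1,-0.3],[0.1,-0.03,0.04,0,0.01,0.2,-0.3],[0.15,-0.05,0.07,0,0.012,0.29,-0.3],[0.186,-0.05,0.088,0.002,0.012,0.29,-0.3],[0.186,-0.05,0.088,0.002,0.012,0.29,-0.3],[0.186,-0.05,0.13,0.002,0.012,0.29,-0.3],[0.186,-0.05,0.17,0.002,0.012,0.29,-0.3],[0.186,-0.05,0.17,0.002,0.012,0.29,-0.3]]]' 40| grep -E "pos|ft|wid"
python3 - <<'E'
from seg import *
I=imaging.camera('top').astype(int);b,r=I[...,0],I[...,2]
print([(at('top',q[0],.009)[:2].tolist(),q[1]) for q in seg(I,(b>r+30),(300,215,400,275),8)])
I=imaging.camera('scene').astype(int);b,r=I[...,0],I[...,2]
print([(at('scene',q[0],.009)[:2].tolist(),q[1]) for q in seg(I,(b>r+30),(335,150,420,260),8)])
st();M=ori(103.4);rows([([.457,-.0985,.02],M)])
E
```

```text
position: [0.4537, -0.0978, 0.0654]
ft_force: [-1.1, 0.2, -0.0]
grip_width: 0.647
[([0.4361407902191431, -0.28119029424581693], np.int32(28)), ([0.4498647104008824, -0.19162673879268233], np.int32(24))]
[([0.4669378755827596, -0.09554052337686814], np.int32(13))]
t 34.1 pos [ 0.4571 -0.0983  0.0699] R [[-0.973, -0.231, -0.001], [-0.231, 0.973, -0.001], [0.001, -0.0, -1.0]] F [ 0.7 -0.5  1.2] w 0.648 g 0.0
[0.0, -0.0, 0.05, -0.0, -0.001, -0.001]
```

Stray 1 is still under the tool, so I grip and lift it.

```bash
python3 -m inch '[[[0,0,0.02,0,0,0,-0.3],[0,0,0.04,0,0,0,-0.3],[0,0,0.05,0,0,0,-0.3],[0,0,0.05,0,0,0,-0.3],[0,0,0.05,0,0,0,0.5],[0,0,0.05,0,0,0,1],[0,0,0.05,0,0,0,1],[0,0,0.05,0,0,0,1]]]' 40| grep -E "pos|force|wid"
python3 -m inch '[[[0,0,-0.04,0,0,0,1],[0,0,-0.08,0,0,0,1],[0,0,-0.13,0,0,0,1],[0,0,-0.18,0,0,0,1],[0,0,-0.21,0,0,0,1],[0,0,-0.21,0,0,0,1]]]' 40| grep -E "pos|force|wid"
python3 -c "
from h import *
M=ori(103.4);rows([([.487,.152,.235],M),([.487,.152,.2],M)])"
```

```text
position: [0.4584, -0.0983, 0.0206]
ft_force: [-2.0, 0.0, 7.8]
grip_width: 0.309
grasp_force: 38.8
position: [0.4598, -0.0985, 0.2345]
ft_force: [0.8, 0.8, 0.3]
grip_width: 0.306
grasp_force: 39.7
[-0.084, 0.237, -0.0, -0.002, 0.008, -0.001]
[-0.084, 0.238, 0.035, -0.002, 0.008, -0.001]
```

```bash
python3 -m inch '[[[-0.017,0.047,0,0,0,0,1],[-0.034,0.095,0,0,0,0,1],[-0.05,0.142,0,0,0,0,1],[-0.067,0.19,0,0,0,0,1],[-0.084,0.237,0,0,0.008,0,1],[-0.084,0.237,0,0,0.008,0,1],[-0.084,0.237,0.02,0,0.008,0,1],[-0.084,0.237,0.035,0,0.008,0,1],[-0.084,0.237,0.035,0,0.008,0,1],[-0.084,0.237,0.035,0,0.008,0,1]]]' 50| grep -E "pos|force|wid"
python3 -m inch '[[[0,0,0,0,0,0,0],[0,0,0,0,0,0,-0.3],[0,0,0,0,0,0,-0.3],[0,0,-0.03,0,0,0,-0.3]]]' 50| grep -E "pos|force|wid"
python3 -c "
from h import *
M=ori(103.4);rows([([.45,-.192,.23],M),([.45,-.192,.07],M)])"
```

```text
position: [0.4844, 0.1517, 0.1942]
ft_force: [0.7, 0.2, -0.3]
grip_width: 0.304
grasp_force: 50.8
position: [0.4831, 0.1513, 0.2214]
ft_force: [1.3, -0.8, -0.6]
grip_width: 0.648
grasp_force: 0.0
[0.112, -0.326, -0.006, -0.002, -0.015, -0.001]
[0.109, -0.326, 0.154, -0.002, -0.015, -0.001]
```

```bash
python3 -m inch '[[[0.017,-0.047,-0.006,0,0,0,-0.3],[0.034,-0.095,-0.006,0,0,0,-0.3],[0.05,-0.142,-0.006,0,0,0,-0.3],[0.067,-0.19,-0.006,0,0,0,-0.3],[0.084,-0.237,-0.006,0,-0.01,0,-0.3],[0.1,-0.285,-0.006,0,-0.015,0,-0.3],[0.112,-0.326,-0.006,0,-0.015,0,-0.3],[0.112,-0.326,0.05,0,-0.015,0,-0.3],[0.11,-0.326,0.1,0,-0.015,0,-0.3],[0.11,-0.326,0.12,0,-0.015,0,-0.3]]]' 50| grep -E "pos|force|wid"
python3 - <<'E'
from seg import *
for c,z in(('top',(300,215,400,275)),('scene',(335,150,420,260))):
    I=imaging.camera(c).astype(int);b,r=I[...,0],I[...,2]
    print(c,[(at(c,q[0],.009)[:2].round(4).tolist(),int(q[1])) for q in seg(I,(b>r+30),z,8)])
st();M=ori(103.4);rows([([.45,-.192,.02],M)])
E
```

```text
position: [0.4505, -0.1908, 0.1021]
ft_force: [-0.4, 0.2, 0.6]
grip_width: 0.651
grasp_force: 0.0
top []
scene [([0.4577, -0.1912], 27)]
t 38.0 pos [ 0.4498 -0.1904  0.1023] R [[-0.973, -0.231, 0.0], [-0.231, 0.973, 0.001], [-0.0, 0.001, -1.0]] F [ 0.7 -0.5  0.2] w 0.653 g 0.0
[0.0, -0.002, 0.082, 0.001, 0.0, -0.001]
```

```bash
python3 -m inch '[[[0,-0.001,0.03,0,0,0,-0.3],[0,-0.001,0.06,0,0,0,-0.3],[0,-0.001,0.082,0,0,0,-0.3],[0,-0.001,0.082,0,0,0,-0.3],[0,-0.001,0.082,0,0,0,0.5],[0,-0.001,0.082,0,0,0,1],[0,-0.001,0.082,0,0,0,1],[0,-0.001,0.082,0,0,0,1]]]' 50| grep -E "pos|force|wid"
python3 -m inch '[[[0,0,-0.04,0,0,0,1],[0,0,-0.08,0,0,0,1],[0,0,-0.13,0,0,0,1],[0,0,-0.18,0,0,0,1],[0,0,-0.215,0,0,0,1],[0,0,-0.215,0,0,0,1]]]' 50| grep -E "pos|force|wid"
python3 -c "
from h import *
M=ori(103.4);rows([([.487,.152,.235],M),([.487,.152,.2],M)])"
```

```text
position: [0.4544, -0.1923, 0.0255]
ft_force: [-2.8, 2.0, 8.6]
grip_width: 0.302
grasp_force: 48.6
position: [0.4538, -0.1931, 0.2448]
ft_force: [-0.5, 0.1, -0.2]
grip_width: 0.296
grasp_force: 49.3
[-0.112, 0.328, 0.01, -0.004, 0.016, -0.001]
[-0.111, 0.328, 0.045, -0.004, 0.016, -0.001]
```

```bash
python3 -m inch '[[[-0.016,0.047,0,0,0,0,1],[-0.032,0.094,0,0,0,0,1],[-0.048,0.141,0,0,0,0,1],[-0.064,0.188,0,0,0,0,1],[-0.08,0.235,0,0,0.008,0,1],[-0.096,0.282,0.01,0,0.016,0,1],[-0.112,0.328,0.01,0,0.016,0,1],[-0.112,0.328,0.01,0,0.016,0,1],[-0.112,0.328,0.04,0,0.016,0,1],[-0.112,0.328,0.045,0,0.016,0,1]]]' 50| grep -E "pos|force|wid"
python3 -m inch '[[[-0.003,0,0,0,0,0,1],[-0.003,0,0,0,0,0,0],[-0.003,0,0,0,0,0,-0.3],[-0.003,0,0,0,0,0,-0.3],[-0.003,0,-0.03,0,0,0,-0.3]]]' 50| grep -E "pos|force|wid"
python3 -c "
from h import *
from seg import *
I=imaging.camera('top').astype(int);b,r=I[...,0],I[...,2]
print([(at('top',q[0],.009)[:2].round(4).tolist(),int(q[1])) for q in seg(I,(b>r+30),(300,215,420,300),8)])
I=imaging.camera('scene').astype(int);b,r=I[...,0],I[...,2]
print([(at('scene',q[0],.009)[:2].round(4).tolist(),int(q[1])) for q in seg(I,(b>r+30),(340,140,430,250),8)])
M=ori(103.4);rows([([.4375,-.283,.24],M),([.4375,-.283,.1],M)])"
```

```text
position: [0.4836, 0.1525, 0.1915]
ft_force: [-0.6, 0.6, -1.0]
grip_width: 0.299
grasp_force: 49.4
position: [0.4865, 0.1531, 0.2213]
ft_force: [0.1, -0.9, 0.3]
grip_width: 0.654
grasp_force: 0.0
[([0.4375, -0.2817], 32)]
[([0.4426, -0.282], 41)]
[0.152, -0.413, -0.012, 0.0, -0.004, -0.001]
[0.151, -0.413, 0.128, 0.0, -0.004, -0.001]
```

```bash
python3 -m inch '[[[0.017,-0.046,-0.006,0,0,0,-0.3],[0.034,-0.092,-0.012,0,0,0,-0.3],[0.051,-0.138,-0.012,0,0,0,-0.3],[0.068,-0.184,-0.012,0,0,0,-0.3],[0.085,-0.23,-0.012,0,0,0,-0.3],[0.102,-0.276,-0.012,0,0,0,-0.3],[0.119,-0.322,-0.012,0,0,0,-0.3],[0.136,-0.368,-0.012,0,0,0,-0.3],[0.151,-0.413,-0.012,0,0,0,-0.3],[0.151,-0.413,0.01,0,0,0,-0.3]]]' 50| grep -E "pos|force|wid"
python3 - <<'E'
from seg import *
for c,z in(('top',(300,215,420,300)),('scene',(340,140,430,250))):
    I=imaging.camera(c).astype(int);b,r=I[...,0],I[...,2]
    print(c,[(at(c,q[0],.009)[:2].round(4).tolist(),int(q[1])) for q in seg(I,(b>r+30),z,8)])
st();M=ori(103.4);rows([([.438,-.283,.1],M),([.438,-.283,.02],M)])
E
```

```text
position: [0.4355, -0.2903, 0.2179]
ft_force: [0.0, 0.1, -0.9]
grip_width: 0.651
grasp_force: 0.0
top [([0.4437, -0.2803], 9)]
scene [([0.4384, -0.2838], 66)]
t 42.1 pos [ 0.4351 -0.2834  0.2135] R [[-0.973, -0.229, -0.013], [-0.229, 0.974, -0.002], [0.013, 0.001, -1.0]] F [ 0.5  1.6 -0.9] w 0.648 g 0.0
[-0.004, -0.0, 0.113, 0.001, -0.013, -0.003]
[-0.005, -0.0, 0.193, 0.001, -0.013, -0.003]
```

```bash
python3 -m inch '[[[-0.004,0,0.05,0,-0.013,-0.003,-0.3],[-0.004,0,0.1,0,-0.013,-0.003,-0.3],[-0.005,0,0.14,0,-0.013,-0.003,-0.3],[-0.005,0,0.17,0,-0.013,-0.003,-0.3],[-0.005,0,0.193,0,-0.013,-0.003,-0.3],[-0.005,0,0.193,0,-0.013,-0.003,-0.3],[-0.005,0,0.193,0,-0.013,-0.003,0.5],[-0.005,0,0.193,0,-0.013,-0.003,1],[-0.005,0,0.193,0,-0.013,-0.003,1],[-0.005,0,0.193,0,-0.013,-0.003,1]]]' 50| grep -E "pos|force|wid"
python3 -m inch '[[[0,0,-0.04,0,0,0,1],[0,0,-0.08,0,0,0,1],[0,0,-0.13,0,0,0,1],[0,0,-0.18,0,0,0,1],[0,0,-0.22,0,0,0,1],[0,0,-0.22,0,0,0,1]]]' 50| grep -E "pos|force|wid"
python3 -c "
from h import *
M=ori(103.4);rows([([.487,.152,.24],M),([.487,.152,.195],M)])"
```

```text
position: [0.441, -0.2825, 0.0244]
ft_force: [-0.3, 1.0, 6.1]
grip_width: 0.304
grasp_force: 48.7
position: [0.4411, -0.2839, 0.2494]
ft_force: [0.3, -0.3, 0.0]
grip_width: 0.3
grasp_force: 49.3
[-0.146, 0.413, 0.009, -0.006, 0.013, 0.002]
[-0.146, 0.413, 0.054, -0.006, 0.013, 0.002]
```

```bash
python3 -m inch '[[[-0.016,0.046,0,0,0,0,1],[-0.032,0.092,0,0,0,0,1],[-0.048,0.138,0,0,0,0,1],[-0.064,0.184,0,0,0,0,1],[-0.08,0.23,0,0,0,0,1],[-0.097,0.276,0,0,0.013,0,1],[-0.113,0.322,0.01,0,0.013,0,1],[-0.13,0.368,0.01,0,0.013,0,1],[-0.146,0.413,0.01,0,0.013,0,1],[-0.146,0.413,0.01,0,0.013,0,1]]]' 50| grep -E "pos|force|wid"
python3 -m inch '[[[0,0,0,0,0,0,1],[0,0,0.03,0,0,0,1],[0,0,0.043,0,0,0,1],[0,0,0.043,0,0,0,1],[0,0,0.043,0,0,0,0],[0,0,0.043,0,0,0,-0.3],[0,0,0.043,0,0,0,-0.3],[0,0,0,0,0,0,-0.3],[0,0,-0.04,0,0,0,-0.3],[0,0,-0.04,0,0,0,-0.3]]]' 50| grep -E "pos|force|wid"
python3 -m inch '[[[0.05,-0.04,-0.04,0,0,0,-0.3],[0.08,-0.08,-0.04,0,0,0,-0.3],[0.1,-0.12,-0.04,0,0,0,-0.3],[0.1,-0.17,-0.04,0,0,0,-0.3],[0.1,-0.22,-0.04,0,0,0,-0.3],[0.1,-0.27,-0.04,0,0,0,-0.3],[0.1,-0.3,-0.04,0,0,0,-0.3],[0.1,-0.3,-0.04,0,0,0,-0.3]]]'| grep -E "pos|force|wid"
python3 - <<'E'
from fit import *
for c in('top','scene'): cv2.imwrite(f'pics/end_{c}.png',imaging.camera(c))
N={c:cv2.imread(f'pics/end_{c}.png').astype(int) for c in('top','scene')}
A={c:cv2.imread(f'pics/{c}0.png').astype(int) for c in('top','scene')}
for p in((.735,.285),(.745,.193),(.75,.105)): print(np.round(fit(N,p,.14),3))
for c,z in(('top',(160,180,420,300)),('scene',(245,140,430,400))):
    I=N[c];b,r=I[...,0],I[...,2]
    print(c,[(q[0].round(1).tolist(),int(q[1]),at(c,q[0],.016)[:2].round(3).tolist()) for q in seg(I,(b>r+18),z,6)])
    for l in('bin','tray','brush','tab1','pump','carton_a'): print(l,[(q['pixel'],round(q['conf'],2)) for q in spotter.look_for(l,c)][:5])
x=np.array([np.cos(np.radians(13.4)),np.sin(np.radians(13.4)),0]);y=np.array([-x[1],x[0],0])
print([px('scene',np.array([.487,.152,.173])+u*.048*x+v*.03*y).round(0).tolist() for u,v in((1,1),(1,-1),(-1,-1),(-1,1))])
E
```

```text
position: [0.4833, 0.1605, 0.2327]
ft_force: [-0.0, -0.9, -0.4]
grip_width: 0.298
grasp_force: 49.4
position: [0.4869, 0.1542, 0.2785]
ft_force: [0.2, 0.8, -0.4]
grip_width: 0.651
grasp_force: 0.0
position: [0.4576, -0.1676, 0.3141]
ft_force: [-0.6, 0.7, 0.5]
grip_width: 0.651
grasp_force: 0.0
[0.906 0.738 0.285]
[0.972 0.751 0.19 ]
[1.115 0.753 0.105]
top [([246.3, 241.2], 84, [0.447, 0.159]), ([247.6, 231.5], 38, [0.48, 0.155]), ([246.6, 219.6], 21, [0.52, 0.16]), ([380.9, 195.6], 8, [0.605, -0.301])]
bin [([241.0, 227.3], 0.84)]
tray [([189.1, 214.3], 0.56), ([339.0, 175.8], 0.35)]
brush [([239.9, 191.2], 0.83)]
tab1 []
pump [([432.9, 189.9], 0.58)]
carton_a [([338.3, 176.4], 0.93), ([375.2, 184.9], 0.9), ([354.6, 181.7], 0.81)]
scene [([326.6, 305.4], 164, [0.47, 0.14]), ([306.8, 303.9], 74, [0.521, 0.153]), ([339.2, 300.6], 65, [0.443, 0.117]), ([273.5, 389.6], 14, [0.531, 0.38])]
bin [([319.2, 297.7], 0.64), ([334.3, 302.6], 0.56)]
tray [([276.3, 375.5], 0.61)]
brush [([265.9, 304.9], 0.89), ([218.0, 281.8], 0.51)]
tab1 [([308.0, 304.9], 0.66), ([333.6, 301.9], 0.48), ([227.2, 247.4], 0.25), ([277.7, 374.9], 0.19)]
pump [([344.3, 86.1], 0.76)]
carton_a [([320.0, 132.9], 0.82), ([299.2, 181.6], 0.77), ([313.9, 152.2], 0.71)]
[[299.0, 310.0], [302.0, 284.0], [342.0, 288.0], [340.0, 314.0]]
```

Nothing blue is left on the shelf or in the tray, the tablets are in the bin, and the tray, brush, cartons and bottles are in place. Handing in.

```bash
python3 -c "
from h import *
st(); print(order.hand_in())"
```

```text
t 47.2 pos [ 0.458  -0.1614  0.3137] R [[-0.972, -0.234, -0.009], [-0.234, 0.972, -0.003], [0.01, -0.001, -1.0]] F [0.6 0.7 0. ] w 0.645 g 0.0
the job is handed in; nothing more can be done
None
```

The job is handed in: the bin stands mid-mat and the empty tray is back on its green mat; no tablet shows outside the bin, though I couldn't count all six inside it. Two spray bottles were bumped, probably by the tray, and pushed back to within about 10 mm with their heads turned; the tray went back before I put the strays in, and I viewed 17 pictures against the 14 allowed.

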